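Turn tin lids liner-up for drying and start the blower

ROBOT

A 7-joint arm with a two-finger parallel gripper is mounted at the origin on a cart in front of the work surface, level with it; the furniture and walls round the work are solid. World frame = base frame: x ahead of the robot, y to its left, z up, the work surface at z = 0. Lengths are in m, angles in rad, forces in N, time in s.
With the tool pointing down it reaches from about 0.425 to 0.925 m from the base axis. Payload 6.8 kg.
Tool frame: the origin (TCP) lies at the centre of the arm's flange, where the gripper is bolted on; the fingertips stand 173 mm ahead of it and the grasp point (between the pads) lies 155 mm ahead of it (r.hold_point_z is the distance from the TCP to the grasp point, in m); z points along the fingers, x is the direction in which the jaws open and shut, and the axes are right-handed (so a half turn about z gives the same grasp; the last joint's range is limited). The gripper opens to 85 mm and grips with 20 to 120 N. Pads are 22 mm wide; open, the fingers measure 114 mm over their backs; the gripper's body (76 mm by 85 mm) begins 54 mm behind the grasp point. The pads swing forward as they close: fully open they stand 13 mm farther back than shut.
Start: joints at [-1.259, 0.477, 0.022, 1.555, -0.011, 1.109, -0.083], TCP at [0.275, 0.616, 0.405] pointing down, gripper open.
Joint ranges: [-2.96, 2.96], [-0.34, 2.1], [-1.41, 1.46], [0.24, 2.44], [-1.37, 4.51], [0.17, 1.92], [-2.96, 2.96]. Speed limits (rad/s): [2.39, 2.39, 3.14, 3.14, 3.14, 3.14, 3.14].

INTERFACE

Orientations are given as a rotation vector (axis times angle).
In Python, from bench import r gives the robot as it stands.
- The arm moves only by the tool apply_moves, never from a script. Its arguments are lists of equal length, an entry for each row: "dp": the shift along the tool's x, y, z scaled (see below), a list of three; "twist": the turn, a rotation vector about the tool's x, y, z scaled (see below), a list of three; "jaw": the closure in counts, from 0 (fully open) to 255 (shut). In form: {"dp": [[x, y, z], ...], "twist": [[rx, ry, rz], ...], "jaw": [jaw, ...]}. A call has 1 to 20 rows; each row shifts and turns the pose as measured when the row begins, along the tool's axes as they then stand; what a row does not reach is not made up. The controller multiplies each number of a shift by 12 cm and each number of a turn by 120 degrees. A row lasts 1/10 s, in which the tool goes at most 50 mm and 8.59 degrees, less where a joint would pass 70% of its speed; a pose out of reach is approached as far as the arm can. A call with a number of a shift or a turn outside -1 to 1 is refused whole. A call with a gripper value outside its range is refused whole. The fingers move at their own pace and stop on an object; "grip_force" is the grip in N (left out, the last holds). Time passes only in rows, so rows that do not move let the fingers close. It gives the time, the measured TCP pose, the force and the opening at its end, in the units of the state.
- r.get_obs(): the state, without advancing time (a new reading comes with each control period).
- r.grab_frame(name): name is "scene" or "top" or "wrist"; returns a dict with "color" (420x560x3 uint8, red, green, blue), "z_map" (420x560 float32, m along the optical axis (not along the pixel's ray), 0 where there is no reading), "intrinsics" (3x3 intrinsics, pixels), "R" (3x3) and "t" (3): a world point X has camera coordinates R X + t; the wrist camera has in their place "hand_eye" (4x4, takes a point from camera to tool coordinates, whose origin is the TCP and whose axes are the tool frame's). Camera axes: x right, y down, z forward; pixel columns grow to the right and rows downward; lengths in m; the calibration is good to about 2 mm. A picture is of the moment at which its call begins: read the wrist's pose just before it.
- r.hand_in(): hands the job in, once; it reports no verdict.
The state is a dict: "clock": time; "joints": joint angles; "qvel": joint speeds; "tau": joint torques, N m; "tcp_pos": TCP position; "orientation": TCP orientation; "contact_force": force on the tool from outside, world axes, zero at the start; "moment": the same for the moment, N m; "grip_width": finger opening in m.
Only numpy, scipy, OpenCV 4.12 (cv2) and the standard library are available. Lean on these libraries where they do the work, as an engineer would, in place of code of your own. Each camera call takes 0.05 s, during which the arm holds its last target.

TASK

Put the three or four tin lids that lie at the front of the bench, left of the slotted grey board, flat on that board and turn those whose plain top faces up over with the spatula, not with the fingers (its blade goes along a slot under the lid's edge), so that every lid lies flat on the board with its liner facing up. Then lay the spatula level in both notches of its saddle rest, and last of all turn the blower's knob clockwise past its click to the end stop. Leave the other things on the bench where they are.

Things in the scene. Friction and masses are not known exactly. Their poses are not given: they have to be found in the camera images.
- lid_1: aluminium screw lid, a solid disc to handle, 58 mm across, 10 mm thick, 14 g; may be absent. Starts plain top up, white liner (in a shallow dish) down. Origin: centre of the liner face (down at the start); z through the plain top: up at the start, down at the end. Raised by the blade at its near edge it pivots on its far edge, tips over about 15 degrees past upright and lands some 60 mm further on
- lid_3: aluminium screw lid, a solid disc to handle, 58 mm across, 10 mm thick, 14 g; may be absent. Starts plain top up, white liner (in a shallow dish) down. Origin: centre of the liner face (down at the start); z through the plain top: up at the start, down at the end. Raised by the blade at its near edge it pivots on its far edge, tips over about 15 degrees past upright and lands some 60 mm further on
- lid_4: aluminium screw lid, a solid disc to handle, 58 mm across, 10 mm thick, 14 g; may be absent. Starts plain top up, white liner (in a shallow dish) down. Origin: centre of the liner face (down at the start); z through the plain top: up at the start, down at the end. Raised by the blade at its near edge it pivots on its far edge, tips over about 15 degrees past upright and lands some 60 mm further on
- lid_2: aluminium screw lid of the same size (58 mm across, 10 mm thick, 14 g); may be absent. It already lies the right way: liner face up, a shallow dish with a pale yellowish liner. Origin: centre of its lower face (the plain top); z up, and it must still point up at the end, so this one is only moved, not turned. Handle it as a solid disc
- spatula: steel spatula, 184 mm long, 35 g, lying flat. Origin: middle of its length on the underside, z up. Black handle 12 mm wide, 10 mm high, from y = +17 to +92 mm: grasp it from above round y = +30 mm. Blade and shaft: a flat strip 16 mm wide, 2 mm thick along the underside (z = 0 to 2 mm) from y = -92 mm on; the whole underside is flat
- spatula_tip (a point): middle of the blade's front edge, on the underside (spatula y = -92 mm)
- board: fixed grey board, 170 (x) by 292 mm (y), front edge (-x) to the robot, origin at the centre of its underside. Deck 26 mm high; four blade slots, 30 mm wide, floor 6 mm high, run along x at y = -105, -35, +35, +105 mm, open at the front. Lip 7 mm above the deck at both sides and the back (inner faces y = +-140, x = +79 mm). To be turned, a lid lies over a slot with its centre near x = -50 mm
- rest: fixed aluminium saddle rest: foot 160 x 56 x 8 mm along its x, origin at the centre of its underside; two uprights 12 mm thick at x = -64 and +64 mm, each with a notch: flat floor 26 mm above the worktop, 20 mm wide, flared cheeks to 43 mm height (mouth 34 mm). The spatula lies along x, either way round, underside on both floors, its middle near the rest's middle; fingers fit between the uprights
- blower: fixed grey bench blower, 110 (x) x 100 (y) x 60 mm high, origin at the centre of its underside, louvres on its +y side; the knob is on the middle of its top
- blower_knob (a joint): angle of the blower's knob, rad: 0 = off, grows clockwise seen from above to the end stop at 1.2 = running. A click seat holds it at either end; the hump lies half way, at 0.6, and takes about 0.1 N m to pass; left beyond the hump it snaps on to the end stop
- blower_knob_grip (a point): point on the knob's axis at the height to grip, 97 mm above the worktop. The knob is a black bar 42 mm long, 14 mm wide, 32 mm tall (its top 7 mm above this point) on a round skirt of 44 mm. The point's x axis lies along the bar and turns with it
- dropper_bottle: bystander, not to be moved: amber dropper bottle, 34 mm across, 98 mm tall; origin at the centre of its underside
- wax_jar: bystander, not to be moved: glass jar with gold lid, 63 mm across, 72 mm tall; origin at the centre of its underside
- ointment_tube: bystander, not to be moved: white squeeze tube, 120 mm long (y), 32 mm wide, 25 mm high; origin at the centre of its underside
- thermometer: bystander, not to be moved: white thermometer, 176 mm long (y), 9 mm thick; origin at the centre of its underside
- marker: bystander, not to be moved: blue marker pen, 138 mm long (y), 17 mm wide, 19 mm high; origin at the centre of its underside
Things that resemble listed ones, but are neither listed nor needed, are in the scene too. There is more than one size of the lid_2; the job needs the smaller.

How it is judged:
By the outcome, as a careful person would: the job done as asked, in the order asked, and still so for the second after the job is handed in, with the robot touching nothing.
Of lid_1, lid_2, lid_3, lid_4 only 3 to 4 are there at a start; the rules pass over those that are not, and their reading is None.
At some moment in a run one of lid_1, lid_2, lid_3, lid_4, spatula may be knocked a few centimetres aside while the robot is not near it.
Once in a run the grip may slacken for a moment while it holds something.
It also fails if it takes over 210 s, if anything falls off the work surface, if the arm or the gripper's body presses on something with over 40 N, if the wrist force passes 120 N, or if a joint passes its speed limit or range.

## Working session

There is one attempt and no reset: what is moved stays moved. The work goes in short steps, Python scripts to look and compute and a tool call to move; the robot and the scene stay as the last step left them, time stands still between calls to the robot, and variables do not carry over. Pictures are saved under pics/ and viewed, and the job is handed in when it is done.

Besides the shell and the picture viewer there is one more tool, called after "Emit:" by a JSON object that holds its "api" and its "payload". apply_moves: Moves the arm, as the interface text tells. Shifts and turns lie within -1 to 1; 1 stands for 12 cm of shift or 120 degrees of turn. Its arguments: {"type":"object","properties":{"dp":{"type":"array"},"twist":{"type":"array"},"jaw":{"type":"array"},"grip_force":{"type":"number"}},"required":["dp","twist","jaw"]}

```bash
ls; mkdir -p pics; cat > h.py <<'E'
import numpy as np, cv2, pickle
from bench import r
def grab(n,fn):
    o=r.get_obs(); f=r.grab_frame(n); f['obs']=o
    cv2.imwrite('pics/%s.png'%fn, f['color'][:,:,::-1])
    pickle.dump(f,open('pics/%s.pkl'%fn,'wb')); return f
E
python3 - <<'E'
from h import *
for n in ['scene','top','wrist']:
    f=grab(n,n+'0'); print(n,f['intrinsics'].tolist())
    if 'R' in f: print(f['R'].round(3).tolist(),f['t'].tolist(),(-f['R'].T@f['t']))
    else: print(f['hand_eye'].round(4).tolist())
print(r.get_obs())
E
```

```text
pics
scene [[466.5039644272393, 0.0, 280.61692515447686], [0.0, 466.5039644272393, 208.87182156131175], [0.0, 0.0, 1.0]]
[[0.438, -0.899, -0.018], [-0.387, -0.171, -0.906], [0.811, 0.404, -0.423]] [-0.15475611357155444, 0.2844323058807419, 1.5466583623388206] [-1.07668705 -0.7148915   0.90921858]
top [[436.32974534980633, 0.0, 281.31930905409416], [0.0, 436.32974534980633, 205.63397535820997], [0.0, 0.0, 1.0]]
[[-0.008, -1.0, 0.007], [-0.987, 0.007, -0.158], [0.158, -0.008, -0.987]] [0.072646161497395, 0.5496676111386, 1.450794361746729] [0.31481537 0.08018167 1.5187753 ]
wrist [[358.7126203960432, 0.0, 285.07999847852824], [0.0, 358.7126203960432, 209.65163708445226], [0.0, 0.0, 1.0]]
[[1.0, 0.0008, -0.0002, 0.0002], [-0.0007, 0.9522, 0.3054, -0.0775], [0.0004, -0.3054, 0.9522, 0.0303], [0.0, 0.0, 0.0, 1.0]]
{'clock': 0.15, 'joints': array([-1.25912729,  0.47763648,  0.02237058,  1.5561812 , -0.01150486,
        1.10928509, -0.0830806 ]), 'qvel': array([ 0.00016331, -0.00272878,  0.00192271, -0.00310462,  0.00154691,
        0.00212375,  0.00050813]), 'tau': array([ 2.24846168e-03, -5.96927083e+01,  1.60997886e+00, -2.81489378e+01,
        1.26844633e-02,  6.53702882e-03, -2.15057787e-05]), 'tcp_pos': array([0.27501624, 0.61622126, 0.40394996]), 'orientation': array([ 2.63480816e+00,  1.70942452e+00, -1.72680796e-03]), 'contact_force': array([-0.5831725 ,  0.39503379, -0.34563424]), 'moment': array([ 0.02212412, -0.01318321,  0.01852041]), 'grip_width': 0.08512997038658726}
```

View pics/top0.png

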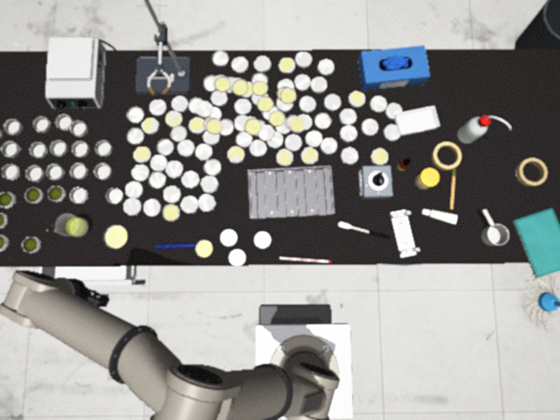

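View pics/scene0.png

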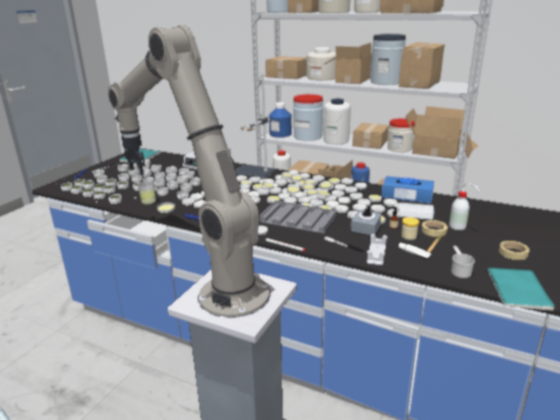

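View pics/wrist0.png

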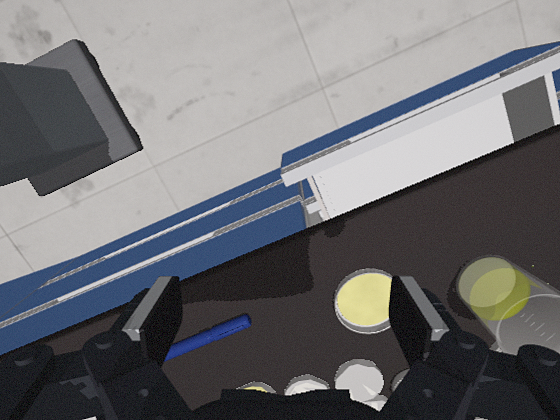

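```bash
cat >> h.py <<'E'
def cast(f,u,v,z):
    K=f['intrinsics']; d=np.array([(u-K[0,2])/K[0,0],(v-K[1,2])/K[1,1],1.])
    if 'R' in f: R=f['R'].T; c=-R@f['t']
    else:
        from scipy.spatial.transform import Rotation as Ro
        o=f['obs']; Rt=Ro.from_rotvec(o['orientation']).as_matrix(); H=f['hand_eye']
        R=Rt@H[:3,:3]; c=Rt@H[:3,3]+o['tcp_pos']
    w=R@d; s=(z-c[2])/w[2]; return c+s*w
def load(fn): return pickle.load(open('pics/%s.pkl'%fn,'rb'))
E
python3 - <<'E'
from h import *
f=load('top0')
c=f['color'][150:275,80:480]
cv2.imwrite('pics/z1.png',cv2.resize(c[:,:,::-1],None,fx=4,fy=4,interpolation=3)[:, :800])
cv2.imwrite('pics/z2.png',cv2.resize(c[:,:,::-1],None,fx=4,fy=4,interpolation=3)[:, 800:])
E
```

```text
(no output)
```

View pics/z1.png

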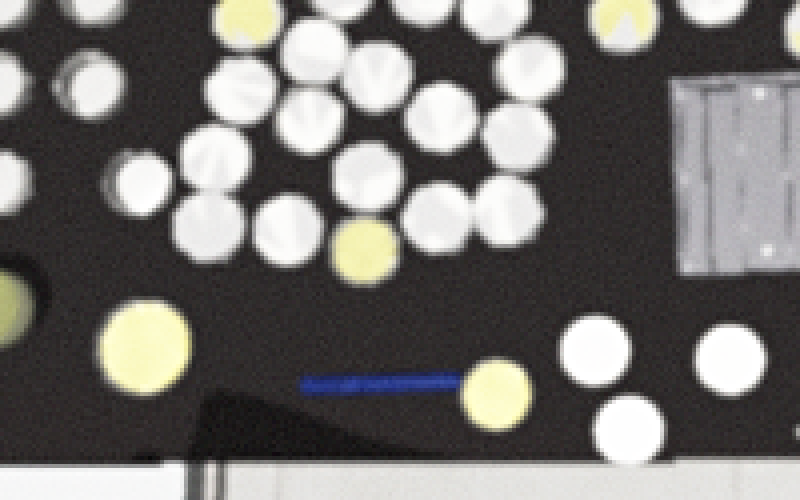

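View pics/z2.png

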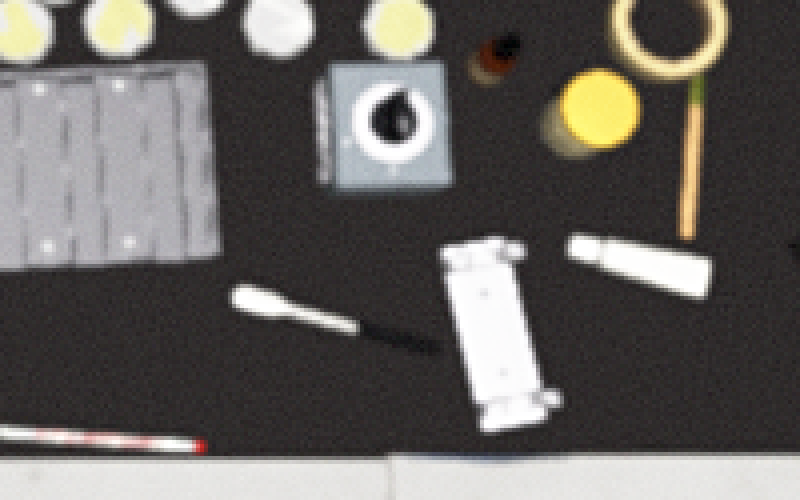

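```bash
python3 - <<'E'
from h import *
f=load('top0'); c=f['color'].astype(int)
m=(c.min(2)>0)&(c.max(2)>150); m=m.astype(np.uint8); m[262:]=0
n,l,s,ce=cv2.connectedComponentsWithStats(m)
for i in range(1,n):
    if s[i,4]>25 and ce[i][1]>140 and 100<ce[i][0]<480:
        x,y=ce[i]; print(ce[i].round(1),s[i],cast(f,x,y,.01).round(4), c[int(y),int(x)])
# board corners approx
for u,v,z in [(248,171,.033),(332,165,.033),(335,214,.033),(250,218.5,.033)]: print('board',cast(f,u,v,z).round(4), f['z_map'][int(v),int(u)])
for u,v in [(378.5,180)]: print('knob',cast(f,u,v,.104))
print(cast(f,396.5,258,0),cast(f,250,264,0))
E
```

```text
[316.7 146.3] [301 130  36  34 680] [ 0.7699 -0.0601  0.01  ] [169 168 165]
[288.5 149.6] [276 134  26  32 460] [0.7583 0.0413 0.01  ] [179 176 179]
[163.6 164.6] [149 139  34  50 909] [0.7057 0.485  0.01  ] [251 251 249]
[103.9 148.5] [ 98 141  13  15 150] [0.7661 0.6997 0.01  ] [240 240 239]
[446.9 155.1] [433 141  29  29 328] [ 0.7345 -0.5254  0.01  ] [44 43 43]
[141.5 154.2] [133 147  18  16 226] [0.7444 0.5648 0.01  ] [245 244 184]
[349.2 155.2] [341 147  17  17 231] [ 0.7362 -0.1753  0.01  ] [235 235 236]
[379.3 156.1] [371 148  17  17 230] [ 0.7322 -0.2828  0.01  ] [245 243 183]
[103.4 171. ] [ 97 163  14  17 162] [0.6836 0.6968 0.01  ] [242 242 240]
[134.8 189.5] [123 164  26  51 737] [0.6162 0.5828 0.01  ] [246 245 244]
[376.9 180.9] [363 166  30  31 725] [ 0.6417 -0.2705  0.01  ] [36 36 35]
[429.  177.2] [419 167  21  20 330] [ 0.654  -0.4563  0.01  ] [252 239 112]
[290.3 193.1] [ 248  168   86   50 3580] [0.6    0.0366 0.01  ] [179 176 181]
[189.9 179. ] [181 171  19  17 246] [0.6528 0.3906 0.01  ] [252 251 250]
[360.2 180.1] [359 172   3  19  39] [ 0.6451 -0.2116  0.01  ]
[... 626 characters left out ...]
105 225  23  24 427] [0.4522 0.6413 0.01  ] [251 250 195]
[228.4 237.3] [220 229  18  18 249] [0.4457 0.2524 0.01  ] [254 253 253]
[262.1 239.5] [254 231  18  18 252] [0.4374 0.1357 0.01  ] [254 254 253]
[203.7 248.2] [195 240  18  18 246] [0.409  0.3368 0.01  ] [251 250 199]
[236.7 255.6] [228 249  18  13 199] [0.3827 0.2229 0.01  ] [254 254 254]
[303.1 259.2] [279 257  52   5 153] [ 0.3688 -0.005   0.01  ] [240 195 194]
board [0.675 0.184 0.033] 1.5200157
board [ 0.6948 -0.1101  0.033 ] 1.5594809
board [ 0.5214 -0.1159  0.033 ] 1.5337896
board [0.5078 0.1764 0.033 ] 1.5329648
knob [ 0.62451283 -0.25410891  0.104     ]
[ 0.37070519 -0.32929468  0.        ] [0.35392989 0.17796024 0.        ]
```

```bash
cat >> h.py <<'E'
from scipy.spatial.transform import Rotation as Ro
def toolR(ang,tilt=0):
    "tool x at world yaw ang, pointing down; tilt: rotation about tool x afterwards (rad)"
    x=np.array([np.cos(ang),np.sin(ang),0]); z=np.array([0,0,-1.]); y=np.cross(z,x)
    return Ro.from_matrix(np.stack([x,y,z],1))*Ro.from_rotvec([tilt,0,0])
def st():
    o=r.get_obs(); R=Ro.from_rotvec(o['orientation']); X=R.as_matrix()
    print('t %.2f tcp %s xang %.2f deg z %s F %s w %.4f j %s'%(o['clock'],o['tcp_pos'].round(4),np.degrees(np.arctan2(X[1,0],X[0,0])),X[:,2].round(4),o['contact_force'].round(1),o['grip_width'],o['joints'].round(2)))
    return o,R
def plan(pos,ang,tilt=0,step=0.045,Rt=None):
    o,R=st(); Rt=Rt or toolR(ang,tilt)
    tw=(R.inv()*Rt).as_rotvec(); n=int(np.ceil(np.degrees(np.linalg.norm(tw))/8.4-1e-3)) or 1
    print('TURN total deg',np.degrees(tw).round(2),' rows',n,'each',(np.degrees(tw)/120/n).round(4))
    d=Rt.inv().apply(np.array(pos)-o['tcp_pos']); m=max(1,int(np.ceil(np.linalg.norm(d)/step)))
    print('SHIFT mm',(d*1000).round(1),' rows',m,'each',(d/.12/m).round(4))
    d=R.inv().apply(np.array(pos)-o['tcp_pos']); print('(shift in present axes: rows',m,'each',(d/.12/m).round(4),')')
E
python3 - <<'E'
from h import *
plan([0.43,0.25,0.36],0)
E
```

```text
t 0.15 tcp [0.275  0.6162 0.4039] xang 65.95 deg z [-5.0e-04 -1.3e-03 -1.0e+00] F [-0.6  0.4 -0.3] w 0.0851 j [-1.26  0.48  0.02  1.56 -0.01  1.11 -0.08]
TURN total deg [5.000e-02 7.000e-02 6.595e+01]  rows 8 each [0.0001 0.0001 0.0687]
SHIFT mm [155.  366.2  43.9]  rows 9 each [0.1435 0.3391 0.0407]
(shift in present axes: rows 9 each [-0.2511  0.2692  0.0411] )
```

Emit:
{"api": "apply_moves", "payload": {"dp": [[0, 0, 0], [0, 0, 0], [0, 0, 0], [0, 0, 0], [0, 0, 0], [0, 0, 0], [0, 0, 0], [0, 0, 0], [0.143, 0.339, 0.04], [0.143, 0.339, 0.04], [0.143, 0.339, 0.04], [0.143, 0.339, 0.04], [0.143, 0.339, 0.04], [0.143, 0.339, 0.04], [0.143, 0.339, 0.04], [0.143, 0.339, 0.04], [0.143, 0.339, 0.04], [0, 0, 0]], "twist": [[0, 0, 0.069], [0, 0, 0.069], [0, 0, 0.069], [0, 0, 0.069], [0, 0, 0.069], [0, 0, 0.069], [0, 0, 0.069], [0, 0, 0.069], [0, 0, 0], [0, 0, 0], [0, 0, 0], [0, 0, 0], [0, 0, 0], [0, 0, 0], [0, 0, 0], [0, 0, 0], [0, 0, 0], [0, 0, 0]], "jaw": [0, 0, 0, 0, 0, 0, 0, 0, 0, 0, 0, 0, 0, 0, 0, 0, 0, 0], "grip_force": 40}}

```text
clock: 1.95
tcp_pos: [0.4124, 0.229, 0.3547]
orientation: [3.133, -0.071, -0.008]
contact_force: [0.4, 0.7, 0.7]
grip_width: 0.0853
```

```bash
python3 - <<'E'
from h import *
st(); grab('wrist','w1')
E
```

```text
t 1.95 tcp [0.4124 0.229  0.3547] xang -2.61 deg z [-0.0054 -0.0074 -1.    ] F [0.4 0.7 0.7] w 0.0853 j [-1.01  0.21  0.42  2.1  -0.11  0.86 -0.57]
```

View pics/w1.png

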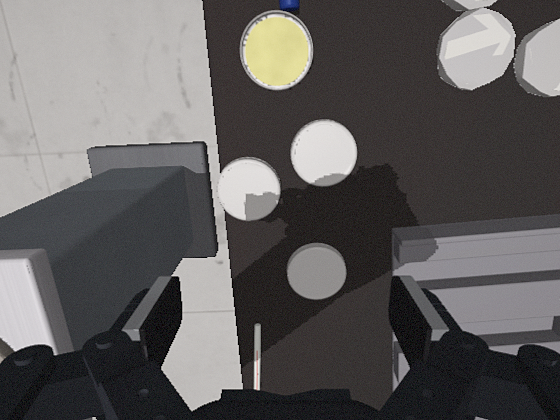

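```bash
cat >> h.py <<'E'
def disc(f,u,v,z,tol=40,vis=None,rmax=60):
    "flood fill around pixel, min enclosing/ellipse center -> world"
    c=cv2.GaussianBlur(f['color'],(3,3),0); m=(c.max(2)>95).astype(np.uint8)*255
    msk=np.zeros((m.shape[0]+2,m.shape[1]+2),np.uint8)
    cv2.floodFill(m.copy(),msk,(int(u),int(v)),128)
    k=msk[1:-1,1:-1]; cn,_=cv2.findContours(k,cv2.RETR_EXTERNAL,cv2.CHAIN_APPROX_NONE)
    cn=max(cn,key=cv2.contourArea); h=cv2.convexHull(cn); P=np.array([cast(f,p[0][0],p[0][1],z)[:2] for p in h])
    (cx,cy),rad=cv2.minEnclosingCircle(P.astype(np.float32)); 
    A=np.c_[2*P,np.ones(len(P))]; s=np.linalg.lstsq(A,(P**2).sum(1),rcond=None)[0]
    rr=np.sqrt(s[2]+s[0]**2+s[1]**2)
    print((u,v),'circ %.4f %.4f d %.4f | lsq %.4f %.4f d %.4f'%(cx,cy,2*rad,s[0],s[1],2*rr)); return s[:2],2*rr
E
python3 - <<'E'
from h import *
f=load('w1')
for u,v in [(276,50),(323,150),(240,175),(316,270)]: disc(f,u,v,.01)
for p in [(207,0),(240,318)]: print(cast(f,*p,0))
E
```

```text
(276, 50) circ 0.4089 0.3381 d 0.0596 | lsq 0.4089 0.3381 d 0.0593
(323, 150) circ 0.4460 0.2541 d 0.0596 | lsq 0.4459 0.2540 d 0.0586
(240, 175) circ 0.2658 0.1815 d 0.4280 | lsq 0.2532 0.1725 d 0.3849
(316, 270) circ 0.4379 0.1387 d 0.0611 | lsq 0.4377 0.1386 d 0.0591
[0.35568814 0.37889614 0.        ]
[0.35701562 0.08194248 0.        ]
```

```bash
python3 - <<'E'
from h import *
f=load('w1'); print(cast(f,249.5,189,.01))
plan([0.57,0.06,0.45],0)
E
```

```text
[0.3789422  0.22461354 0.01      ]
t 2.00 tcp [0.4117 0.2318 0.355 ] xang -2.45 deg z [-0.0052 -0.0058 -1.    ] F [-1.  -0.2  0.3] w 0.0853 j [-1.01  0.21  0.42  2.1  -0.11  0.86 -0.57]
TURN total deg [ 0.34  0.29 -2.45]  rows 1 each [ 0.0028  0.0024 -0.0204]
SHIFT mm [158.3 171.8 -95. ]  rows 6 each [ 0.2199  0.2386 -0.132 ]
(shift in present axes: rows 6 each [ 0.2292  0.2297 -0.1317] )
```

Emit:
{"api": "apply_moves", "payload": {"dp": [[0.22, 0.235, -0.13], [0.22, 0.235, -0.13], [0.22, 0.235, -0.13], [0.22, 0.235, -0.13], [0.22, 0.235, -0.13], [0.22, 0.235, -0.13], [0, 0, 0], [0, 0, 0]], "twist": [[0.003, 0.002, -0.02], [0, 0, 0], [0, 0, 0], [0, 0, 0], [0, 0, 0], [0, 0, 0], [0, 0, 0], [0, 0, 0]], "jaw": [0, 0, 0, 0, 0, 0, 0, 0]}}

```text
clock: 2.8
tcp_pos: [0.5749, 0.0693, 0.4513]
orientation: [-3.139, -0.032, 0.001]
contact_force: [-0.7, 0.1, -0.3]
grip_width: 0.0853
```

```bash
python3 - <<'E'
from h import *
st(); grab('wrist','w2')
E
```

```text
t 2.80 tcp [0.5749 0.0693 0.4513] xang 1.18 deg z [-8.0e-04  2.3e-03 -1.0e+00] F [-0.7  0.1 -0.3] w 0.0853 j [-0.65  0.3   0.54  1.76 -0.17  1.12 -0.04]
```

View pics/w2.png

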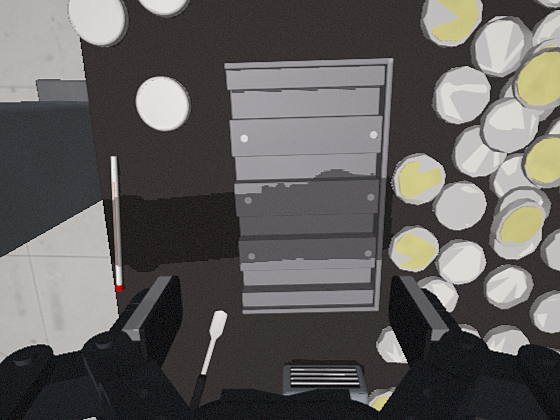

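```bash
python3 - <<'E'
from h import *
f=load('w2')
c=f['color']
a=cv2.resize(c[40:330,210:410,::-1],None,fx=3,fy=3,interpolation=2)
cv2.imwrite('pics/z3.png',np.hstack([a[:435],a[435:]])[:, :1200][:, :] if 0 else a[:435]); cv2.imwrite('pics/z4.png',a[435:])
E
```

```text
(no output)
```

View pics/z3.png

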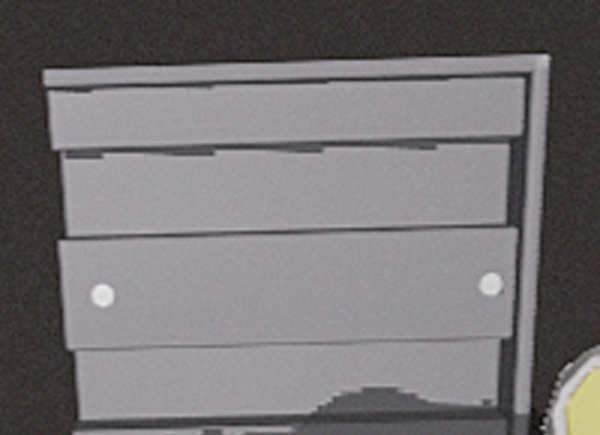

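View pics/z4.png

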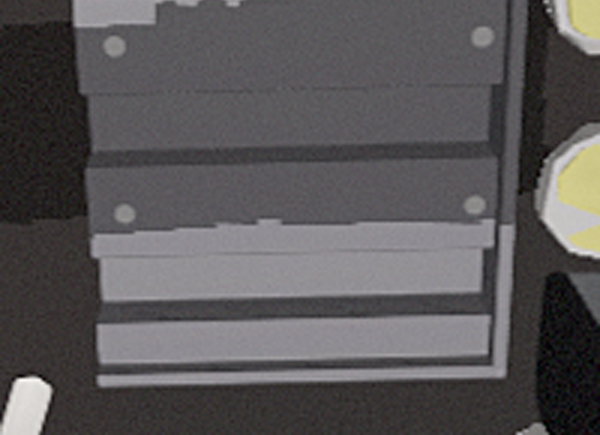

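```bash
python3 - <<'E'
from h import *
f=load('w2')
px=[(224.7,63.3),(393,58.3),(378.3,310.7),(242.7,314)]
W=np.array([cast(f,*p,.033)[:2] for p in px]); print(W.round(4))
B=np.array([[-85,146],[85,146],[85,-146],[-85,-146]])/1000
for i in range(4): print(np.linalg.norm(W[i]-W[i-1]))
mb=W.mean(0); H=(B).T@(W-mb); yaw=np.arctan2(H[0,1]-H[1,0],H[0,0]+H[1,1])
R=np.array([[np.cos(yaw),-np.sin(yaw)],[np.sin(yaw),np.cos(yaw)]])
print('centre',mb,'yaw',np.degrees(yaw),'res',(W-(B@R.T+mb)).round(4).tolist())
t=load('top0')
px=[(80+670/4,150+78/4),(80+1005/4,150+63/4),(80+1019/4,150+255/4),(80+680/4,150+273/4)]
W=np.array([cast(t,*p,.033)[:2] for p in px]); print('top',W.round(4),W.mean(0))
for by in [.105,.035,-.035,-.105]: print(by,(R@np.array([-.05,by])+mb).round(4))
for u,v in [(162,103)]: disc(f,u,v,.01)
E
```

```text
[[ 0.5123  0.1769]
 [ 0.6808  0.1851]
 [ 0.6953 -0.106 ]
 [ 0.5261 -0.1144]]
0.29164248735135107
0.1687859298946441
0.2914077140288254
0.16941967721210666
centre [0.60362335 0.035394  ] yaw 2.792796509733341 res [[0.0006, -0.0002], [-0.0006, -0.0003], [-0.0003, 0.0003], [0.0003, 0.0001]]
top [[ 0.6804  0.1857]
 [ 0.6921 -0.1074]
 [ 0.5223 -0.115 ]
 [ 0.5087  0.1764]] [0.60088583 0.03493618]
0.105 [0.5486 0.1378]
0.035 [0.552  0.0679]
-0.035 [ 0.5554 -0.002 ]
-0.105 [ 0.5588 -0.0719]
(162, 103) circ 0.4391 0.1361 d 0.0608 | lsq 0.4387 0.1358 d 0.0591
```

```bash
python3 - <<'E'
from h import *
plan([0.438,0.137,0.24],0)
E
```

```text
t 2.85 tcp [0.5748 0.0691 0.4515] xang 1.19 deg z [-2.0e-04  2.1e-03 -1.0e+00] F [ 1.2  0.  -0.8] w 0.0854 j [-0.65  0.3   0.54  1.76 -0.17  1.12 -0.04]
TURN total deg [-0.12  0.01  1.19]  rows 1 each [-0.001   0.0001  0.0099]
SHIFT mm [-136.8  -67.9  211.5]  rows 6 each [-0.19   -0.0943  0.2938]
(shift in present axes: rows 6 each [-0.188  -0.0976  0.294 ] )
```

Emit:
{"api": "apply_moves", "payload": {"dp": [[-0.188, -0.097, 0.294], [-0.188, -0.097, 0.294], [-0.188, -0.097, 0.294], [-0.188, -0.097, 0.294], [-0.188, -0.097, 0.294], [-0.188, -0.097, 0.294], [0, 0, 0], [0, 0, 0]], "twist": [[0, 0, 0], [0, 0, 0], [0, 0, 0], [0, 0, 0], [0, 0, 0], [0, 0, 0], [0, 0, 0], [0, 0, 0]], "jaw": [0, 0, 0, 0, 0, 0, 0, 0]}}

```text
clock: 3.65
tcp_pos: [0.4261, 0.1501, 0.2319]
orientation: [-3.136, -0.066, 0.003]
contact_force: [-0.1, -0.1, 0.8]
grip_width: 0.0854
```

```bash
python3 - <<'E'
from h import *
plan([0.438,0.137,0.171],0)
f=grab('wrist','w3')
disc(f,283,300,.01)
E
```

```text
t 3.65 tcp [0.4261 0.1501 0.2319] xang 2.42 deg z [-0.0019  0.0047 -1.    ] F [-0.1 -0.1  0.8] w 0.0854 j [-0.79  0.41  0.38  2.23 -0.3   0.55 -0.14]
TURN total deg [-0.27  0.1   2.42]  rows 1 each [-0.0023  0.0009  0.0201]
SHIFT mm [11.9 13.1 60.9]  rows 2 each [0.0495 0.0544 0.2538]
(shift in present axes: rows 2 each [0.0476 0.0577 0.2535] )
(283, 300) circ 0.4239 0.1068 d 0.4252 | lsq 0.4359 0.0899 d 0.4095
```

View pics/w3.png

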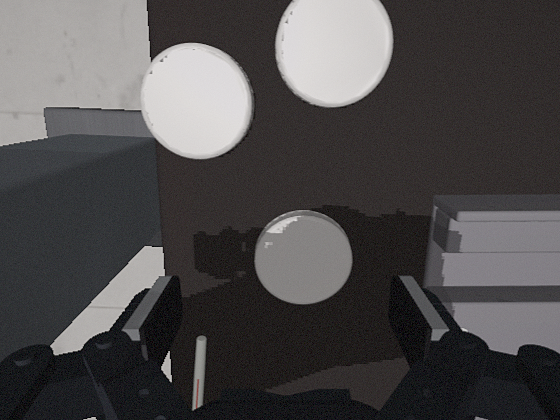

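```bash
python3 - <<'E'
from h import *
f=load('w3')
for p in [(303,257.5)]: print(cast(f,*p,.009))
disc(f,300,265,.01)
disc(f,197,101,.01)
disc(f,334,48,.01)
E
```

```text
[0.43756875 0.13831163 0.009     ]
(300, 265) circ 0.4370 0.1380 d 0.0604 | lsq 0.4373 0.1379 d 0.0584
(197, 101) circ 0.3376 0.2200 d 0.1383 | lsq 0.3381 0.2255 d 0.1260
(334, 48) circ 0.4459 0.2524 d 0.0583 | lsq 0.4459 0.2527 d 0.0577
```

Emit:
{"api": "apply_moves", "payload": {"dp": [[0.09, 0.1, 0], [0, 0, 0.2], [0, 0, 0.2], [0, 0, 0.06], [0, 0, 0]], "twist": [[-0.002, 0, 0.02], [0, 0, 0], [0, 0, 0], [0, 0, 0], [0, 0, 0]], "jaw": [0, 0, 0, 0, 0]}}

```text
clock: 4.2
tcp_pos: [0.4457, 0.1372, 0.1805]
orientation: [-3.136, 0.015, -0.019]
contact_force: [0.3, -0.4, 0.9]
grip_width: 0.0851
```

```bash
python3 - <<'E'
from h import *
plan([0.4373,0.138,0.171],0)
E
```

```text
t 4.20 tcp [0.4457 0.1372 0.1805] xang -0.54 deg z [ 0.0121  0.0055 -0.9999] F [ 0.3 -0.4  0.9] w 0.0851 j [-0.69  0.53  0.32  2.22 -0.39  0.43 -0.07]
TURN total deg [-0.32 -0.69 -0.54]  rows 1 each [-0.0027 -0.0058 -0.0045]
SHIFT mm [-8.4 -0.8  9.5]  rows 1 each [-0.0696 -0.0065  0.0796]
(shift in present axes: rows 1 each [-0.0706 -0.0054  0.0787] )
```

Emit:
{"api": "apply_moves", "payload": {"dp": [[-0.07, -0.005, 0.08], [0, 0, 0]], "twist": [[-0.003, -0.006, -0.004], [0, 0, 0]], "jaw": [0, 0]}}

```text
clock: 4.4
tcp_pos: [0.4382, 0.1375, 0.1718]
orientation: [3.141, -0.004, 0.002]
contact_force: [0.6, 0.5, -0.0]
grip_width: 0.0856
```

```bash
python3 - <<'E'
from h import *
plan([0.4373,0.138,0.171],0)
E
```

```text
t 4.40 tcp [0.4382 0.1375 0.1718] xang -0.14 deg z [ 1.1e-03 -2.0e-04 -1.0e+00] F [ 0.6  0.5 -0. ] w 0.0856 j [-0.69  0.54  0.31  2.23 -0.39  0.42 -0.07]
TURN total deg [ 0.01 -0.06 -0.14]  rows 1 each [ 0.0001 -0.0005 -0.0012]
SHIFT mm [-0.9 -0.5  0.8]  rows 1 each [-0.0077 -0.004   0.0069]
(shift in present axes: rows 1 each [-0.0077 -0.004   0.0069] )
```

Small moves are precise. Close and lift.

Emit:
{"api": "apply_moves", "payload": {"dp": [[0, 0, 0], [0, 0, 0], [0, 0, 0], [0, 0, 0], [0, 0, 0], [0, 0, 0]], "twist": [[0, 0, 0], [0, 0, 0], [0, 0, 0], [0, 0, 0], [0, 0, 0], [0, 0, 0]], "jaw": [255, 255, 255, 255, 255, 255], "grip_force": 40}}

```text
clock: 5.0
tcp_pos: [0.4388, 0.138, 0.1742]
orientation: [-3.14, 0.003, -0.006]
contact_force: [0.3, -0.4, -0.1]
grip_width: 0.0537
```

```bash
python3 - <<'E'
from h import *
st()
mb=np.array([.6036,.0354]); a=np.radians(2.79)
R=np.array([[np.cos(a),-np.sin(a)],[np.sin(a),np.cos(a)]])
for by in [.105,.035,-.035,-.105]: print(by,(R@np.array([-.047,by])+mb).round(4))
E
```

```text
t 5.00 tcp [0.4388 0.138  0.1742] xang -0.12 deg z [ 0.0041  0.0018 -1.    ] F [ 0.3 -0.4 -0.1] w 0.0537 j [-0.69  0.53  0.31  2.23 -0.39  0.42 -0.07]
0.105 [0.5515 0.138 ]
0.035 [0.555  0.0681]
-0.035 [ 0.5584 -0.0018]
-0.105 [ 0.5618 -0.0718]
```

```bash
python3 - <<'E'
from h import *
st(); f=grab('wrist','w4'); st()
E
```

```text
t 5.00 tcp [0.4388 0.138  0.1742] xang -0.12 deg z [ 0.0041  0.0018 -1.    ] F [ 0.3 -0.4 -0.1] w 0.0537 j [-0.69  0.53  0.31  2.23 -0.39  0.42 -0.07]
t 5.05 tcp [0.4388 0.138  0.1742] xang -0.12 deg z [ 0.0041  0.0018 -1.    ] F [ 0.6 -0.3  0.3] w 0.0543 j [-0.69  0.53  0.31  2.23 -0.39  0.42 -0.07]
```

View pics/w4.png

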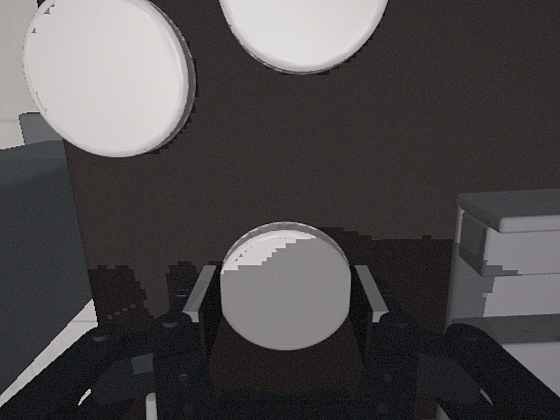

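```bash
python3 - <<'E'
from h import *
f=load('w4'); Hi=np.linalg.inv(f['hand_eye']); K=f['intrinsics']
for p in [(0,0,.155),(0,0,.165),(0,0,.173),(.029,0,.165),(-.029,0,.165),(0,.03,.165)]:
    c=Hi@np.array([*p,1]); print(p,(K@c[:3]/c[2])[:2])
disc(f,287,300,.01)
print(cast(f,286,290,.009))
E
```

```text
(0, 0, 0.155) [283.08520049 300.94151522]
(0, 0, 0.165) [283.21693406 288.01714676]
(0, 0, 0.173) [283.31101581 278.78679534]
(0.029, 0, 0.165) [351.59375474 288.07011205]
(-0.029, 0, 0.165) [214.84175465 287.96418274]
(0, 0.03, 0.165) [283.27586725 347.07309378]
(287, 300) circ 0.4400 0.1382 d 0.0611 | lsq 0.4402 0.1380 d 0.0591
[0.44066025 0.13718883 0.009     ]
```

Emit:
{"api": "apply_moves", "payload": {"dp": [[0, 0, -0.25], [0, 0, -0.25], [0, 0, 0], [0.2, 0.235, 0], [0.2, 0.235, 0], [0.2, 0.235, 0], [0.2, 0.235, 0], [0.1, 0.12, 0], [0, 0, 0], [0, 0, 0]], "twist": [[0, 0, 0], [0, 0, 0], [0, 0, 0], [0, 0, 0], [0, 0, 0], [0, 0, 0], [0, 0, 0], [0, 0, 0], [0, 0, 0], [0, 0, 0]], "jaw": [255, 255, 255, 255, 255, 255, 255, 255, 255, 255]}}

```text
clock: 6.05
tcp_pos: [0.549, 0.0085, 0.2313]
orientation: [-3.14, -0.007, 0.001]
contact_force: [0.4, -0.6, 0.1]
grip_width: 0.054
```

```bash
python3 - <<'E'
from h import *
plan([0.5584,-0.0018,.215],np.radians(2.8)); f=grab('wrist','w5')
E
```

```text
t 6.05 tcp [0.549  0.0085 0.2313] xang 0.27 deg z [-9.0e-04  1.3e-03 -1.0e+00] F [ 0.4 -0.6  0.1] w 0.0540 j [-0.43  0.53  0.39  2.01 -0.33  0.66  0.18]
TURN total deg [-0.08  0.05 -2.53]  rows 1 each [-0.0006  0.0004 -0.0211]
SHIFT mm [ 8.9 10.7 16.3]  rows 1 each [0.0741 0.0892 0.1354]
(shift in present axes: rows 1 each [0.0781 0.086  0.1353] )
```

View pics/w5.png

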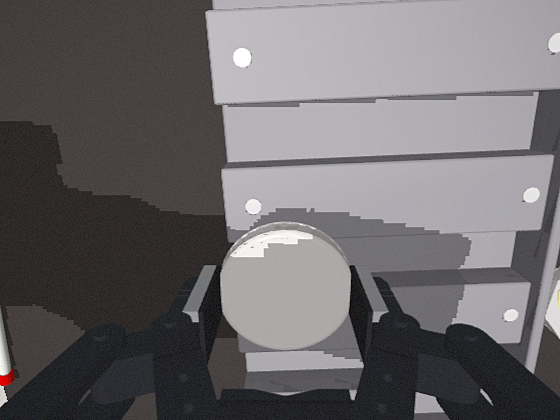

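Emit:
{"api": "apply_moves", "payload": {"dp": [[0.065, 0.086, 0], [0, 0, 0.13], [0, 0, 0.08], [0, 0, 0]], "twist": [[0, 0, -0.02], [0, 0, 0], [0, 0, 0], [0, 0, 0]], "jaw": [255, 255, 255, 255]}}

```text
clock: 6.5
tcp_pos: [0.5536, 0.0036, 0.2025]
orientation: [-3.136, -0.083, 0.008]
contact_force: [-0.1, 0.4, 0.3]
grip_width: 0.0542
```

```bash
python3 - <<'E'
from h import *
plan([0.5570,-0.0018,.201],np.radians(2.8))
E
```

```text
t 6.50 tcp [0.5536 0.0036 0.2025] xang 3.05 deg z [-0.0055  0.0038 -1.    ] F [-0.1  0.4  0.3] w 0.0542 j [-0.39  0.58  0.35  2.01 -0.35  0.61  0.25]
TURN total deg [-0.24  0.3   0.25]  rows 1 each [-0.002   0.0025  0.0021]
SHIFT mm [3.1 5.6 1.5]  rows 1 each [0.0262 0.0467 0.0123]
(shift in present axes: rows 1 each [0.0261 0.0469 0.012 ] )
```

Emit:
{"api": "apply_moves", "payload": {"dp": [[0.026, 0.047, 0.008], [0, 0, 0], [0, 0, 0], [0, 0, 0], [0, 0, 0], [0, 0, -0.1], [0, 0, -0.35], [0, 0, -0.3], [0, 0, 0]], "twist": [[-0.002, 0.002, 0], [0, 0, 0], [0, 0, 0], [0, 0, 0], [0, 0, 0], [0, 0, 0], [0, 0, 0], [0, 0, 0], [0, 0, 0]], "jaw": [255, 255, 0, 0, 0, 0, 0, 0, 0]}}

```text
clock: 7.4
tcp_pos: [0.5567, -0.001, 0.2959]
orientation: [3.14, 0.083, -0.005]
contact_force: [0.8, -0.0, -0.4]
grip_width: 0.0853
```

```bash
python3 - <<'E'
from h import *
st(); f=grab('wrist','w6')
plan([0.4459,0.253,.24],0)
E
```

```text
t 7.40 tcp [ 0.5567 -0.001   0.2959] xang 3.04 deg z [-3.1e-03 -2.0e-04 -1.0e+00] F [ 0.8 -0.  -0.4] w 0.0853 j [-0.45  0.44  0.44  1.96 -0.26  0.79  0.19]
t 7.45 tcp [ 0.556  -0.0008  0.2942] xang 3.06 deg z [-5.3e-03 -4.0e-04 -1.0e+00] F [-0.2  0.3 -0. ] w 0.0851 j [-0.45  0.45  0.44  1.96 -0.26  0.79  0.19]
TURN total deg [0.01 0.3  3.06]  rows 1 each [0.0001 0.0025 0.0255]
SHIFT mm [-110.1 -253.8   54.2]  rows 7 each [-0.1311 -0.3022  0.0645]
(shift in present axes: rows 7 each [-0.1144 -0.3087  0.0651] )
```

View pics/w6.png

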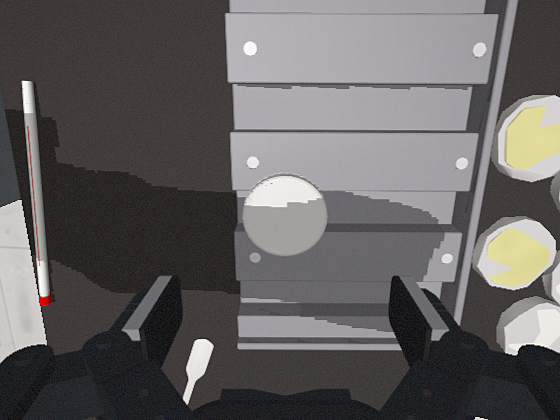

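```bash
python3 - <<'E'
from h import *
plan([0.4459,0.253,.24],np.radians(-60))
E
```

```text
t 7.45 tcp [ 0.556  -0.0008  0.2942] xang 3.06 deg z [-5.3e-03 -4.0e-04 -1.0e+00] F [-0.2  0.3 -0. ] w 0.0851 j [-0.45  0.45  0.44  1.96 -0.26  0.79  0.19]
TURN total deg [ 0.17  0.27 63.06]  rows 8 each [0.0002 0.0003 0.0657]
SHIFT mm [-274.9  -31.5   54.2]  rows 7 each [-0.3272 -0.0376  0.0645]
(shift in present axes: rows 7 each [-0.1144 -0.3087  0.0651] )
```

Emit:
{"api": "apply_moves", "payload": {"dp": [[-0.114, -0.308, 0], [-0.114, -0.308, 0], [-0.114, -0.308, 0], [-0.114, -0.308, 0], [-0.114, -0.308, 0], [-0.1, -0.24, 0], [-0.05, -0.1, 0], [0, 0, 0], [0, 0, 0], [0, 0, 0], [0, 0, 0], [0, 0, 0], [0, 0, 0], [0, 0, 0], [0, 0, 0], [0, 0, 0], [0, 0, 0]], "twist": [[0, 0, 0], [0, 0, 0], [0, 0, 0], [0, 0, 0], [0, 0, 0], [0, 0, 0], [0, 0, 0], [0, 0, 0.06], [0, 0, 0.06], [0, 0, 0.06], [0, 0, 0.06], [0, 0, 0.06], [0, 0, 0.06], [0, 0, 0.06], [0, 0, 0.06], [0, 0, 0.03], [0, 0, 0]], "jaw": [0, 0, 0, 0, 0, 0, 0, 0, 0, 0, 0, 0, 0, 0, 0, 0, 0]}}

```text
clock: 9.15
tcp_pos: [0.4477, 0.2268, 0.288]
orientation: [2.697, -1.579, -0.016]
contact_force: [-0.5, -0.1, 0.1]
grip_width: 0.085
```

```bash
python3 - <<'E'
from h import *
f=grab('wrist','w7')
plan([0.4459,0.253,.21],np.radians(-60))
E
```

```text
t 9.20 tcp [0.4477 0.2268 0.288 ] xang -60.58 deg z [-0.017  -0.0087 -0.9998] F [-0.4  0.1 -0.5] w 0.0853 j [-1.14  0.43  0.69  2.1  -0.39  0.76 -1.26]
TURN total deg [ 1.09  0.05 -0.58]  rows 1 each [ 0.0091  0.0004 -0.0048]
SHIFT mm [-23.6 -11.6  78. ]  rows 2 each [-0.0983 -0.0482  0.325 ]
(shift in present axes: rows 2 each [-0.0986 -0.0534  0.3242] )
```

View pics/w7.png

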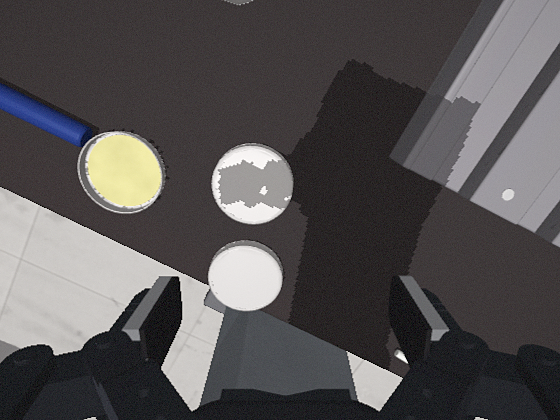

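```bash
python3 - <<'E'
from h import *
f=load('w7')
for p in [(252,183),(121,171),(245,275)]: print(cast(f,*p,.01).round(4))
disc(f,250,165,.01)
disc(f,121,171,.01)
E
```

```text
[0.4485 0.2537 0.01  ]
[0.4112 0.3376 0.01  ]
[0.3808 0.2243 0.01  ]
(250, 165) circ 0.4471 0.2532 d 0.0600 | lsq 0.4472 0.2530 d 0.0589
(121, 171) circ 0.4097 0.3369 d 0.0621 | lsq 0.4096 0.3371 d 0.0606
```

Emit:
{"api": "apply_moves", "payload": {"dp": [[-0.1, -0.052, 0.2], [-0.1, -0.052, 0.25], [0, 0, 0.2], [0, 0, 0.1], [0, 0, 0]], "twist": [[0.009, 0, -0.005], [0, 0, 0], [0, 0, 0], [0, 0, 0], [0, 0, 0]], "jaw": [0, 0, 0, 0, 0]}}

```text
clock: 9.7
tcp_pos: [0.4464, 0.2548, 0.1952]
orientation: [-2.726, 1.556, 0.002]
contact_force: [-0.6, 0.0, -0.4]
grip_width: 0.0856
```

```bash
python3 - <<'E'
from h import *
plan([0.4465,0.253,.170],np.radians(-60))
E
```

```text
t 9.70 tcp [0.4464 0.2548 0.1952] xang -59.45 deg z [ 4.0e-04  3.4e-03 -1.0e+00] F [-0.6  0.  -0.4] w 0.0856 j [-1.05  0.59  0.53  2.11 -0.55  0.57 -1.16]
TURN total deg [-0.12  0.16  0.55]  rows 1 each [-0.001   0.0013  0.0046]
SHIFT mm [ 1.6  0.8 25.2]  rows 1 each [0.0134 0.0069 0.2101]
(shift in present axes: rows 1 each [0.0139 0.0075 0.21  ] )
```

Emit:
{"api": "apply_moves", "payload": {"dp": [[0.013, 0.007, 0.14], [0, 0, 0.06], [0, 0, 0], [0, 0, 0], [0, 0, 0], [0, 0, 0], [0, 0, 0], [0, 0, 0]], "twist": [[0, 0, 0], [0, 0, 0], [0, 0, 0], [0, 0, 0], [0, 0, 0], [0, 0, 0], [0, 0, 0], [0, 0, 0]], "jaw": [0, 0, 0, 255, 255, 255, 255, 255]}}

```text
clock: 10.5
tcp_pos: [0.449, 0.253, 0.1762]
orientation: [-2.72, 1.553, -0.001]
contact_force: [-0.3, 0.2, -0.5]
grip_width: 0.0534
```

```bash
python3 - <<'E'
from h import *
plan([0.555,0.0681,.24],np.radians(2.8))
E
```

```text
t 10.50 tcp [0.449  0.253  0.1762] xang -59.44 deg z [ 0.0057  0.0082 -0.9999] F [-0.3  0.2 -0.5] w 0.0534 j [-1.02  0.62  0.49  2.12 -0.58  0.53 -1.13]
TURN total deg [ -0.6   -0.07 -62.24]  rows 8 each [-0.0006 -0.0001 -0.0648]
SHIFT mm [ 96.9 189.8 -63.8]  rows 5 each [ 0.1615  0.3164 -0.1064]
(shift in present axes: rows 5 each [ 0.3547  0.0034 -0.1079] )
```

Emit:
{"api": "apply_moves", "payload": {"dp": [[0, 0, -0.2], [0, 0, -0.25], [0, 0, -0.15], [0, 0, 0]], "twist": [[0, 0, 0], [0, 0, 0], [0, 0, 0], [0, 0, 0]], "jaw": [255, 255, 255, 255]}}

```text
clock: 10.9
tcp_pos: [0.4484, 0.2524, 0.2503]
orientation: [-2.721, 1.553, -0.001]
contact_force: [0.6, -0.0, -0.6]
grip_width: 0.0535
```

```bash
python3 - <<'E'
from h import *
f=grab('wrist','w8')
plan([0.555,0.0681,.24],np.radians(2.8))
E
```

```text
t 10.95 tcp [0.448  0.2524 0.2494] xang -59.41 deg z [ 0.0036  0.0066 -1.    ] F [ 0.2  0.4 -0.1] w 0.0533 j [-1.12  0.5   0.62  2.1  -0.47  0.67 -1.22]
TURN total deg [-4.500e-01 -1.000e-02 -6.221e+01]  rows 8 each [-0.0005 -0.     -0.0648]
SHIFT mm [ 97.9 189.3   9.4]  rows 5 each [0.1631 0.3155 0.0156]
(shift in present axes: rows 5 each [0.3552 0.0028 0.0142] )
```

View pics/w8.png

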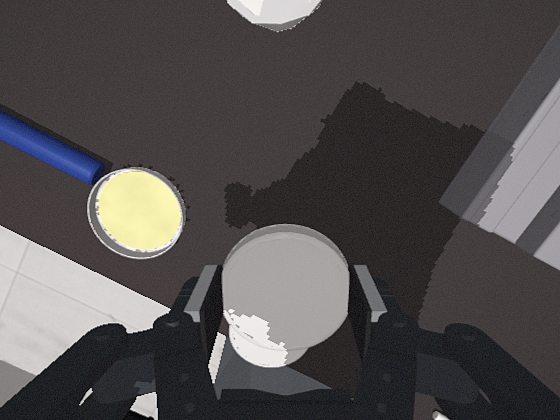

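Emit:
{"api": "apply_moves", "payload": {"dp": [[0.35, 0, 0], [0.35, 0, 0], [0.35, 0, 0], [0.35, 0, 0], [0.2, 0, 0], [0.1, 0, 0], [0, 0, 0], [0, 0, 0], [0, 0, 0], [0, 0, 0], [0, 0, 0], [0, 0, 0], [0, 0, 0], [0, 0, 0], [0, 0, 0], [0, 0, 0], [0, 0, 0]], "twist": [[0, 0, 0], [0, 0, 0], [0, 0, 0], [0, 0, 0], [0, 0, 0], [0, 0, 0], [0, 0, 0], [0, 0, -0.06], [0, 0, -0.06], [0, 0, -0.06], [0, 0, -0.06], [0, 0, -0.06], [0, 0, -0.06], [0, 0, -0.06], [0, 0, -0.06], [0, 0, -0.03], [0, 0, 0]], "jaw": [255, 255, 255, 255, 255, 255, 255, 255, 255, 255, 255, 255, 255, 255, 255, 255, 255]}}

```text
clock: 12.65
tcp_pos: [0.5439, 0.094, 0.2346]
orientation: [-3.125, -0.17, 0.031]
contact_force: [1.0, 0.4, -0.1]
grip_width: 0.0531
```

```bash
python3 - <<'E'
from h import *
plan([0.555,0.0681,.215],np.radians(2.8))
E
```

```text
t 12.65 tcp [0.5439 0.094  0.2346] xang 6.23 deg z [-0.0207  0.011  -0.9997] F [ 1.   0.4 -0.1] w 0.0531 j [-0.49  0.52  0.27  1.99 -0.24  0.68  0.04]
TURN total deg [-0.72  1.14  3.42]  rows 1 each [-0.006   0.0095  0.0285]
SHIFT mm [ 9.8 26.5 19.6]  rows 1 each [0.0819 0.2205 0.1636]
(shift in present axes: rows 1 each [0.0717 0.2271 0.1592] )
```

Emit:
{"api": "apply_moves", "payload": {"dp": [[0.07, 0.225, 0], [0, 0, 0.12], [0, 0, 0.05], [0, 0, 0]], "twist": [[-0.006, 0.009, 0.028], [0, 0, 0], [0, 0, 0], [0, 0, 0]], "jaw": [255, 255, 255, 255]}}

```text
clock: 13.05
tcp_pos: [0.5543, 0.0708, 0.212]
orientation: [-3.14, -0.072, 0.003]
contact_force: [-1.0, -0.0, -0.1]
grip_width: 0.0535
```

```bash
python3 - <<'E'
from h import *
plan([0.555,0.0681,.203],np.radians(2.8))
E
```

```text
t 13.05 tcp [0.5543 0.0708 0.212 ] xang 2.63 deg z [-1.6e-03  5.0e-04 -1.0e+00] F [-1.  -0.  -0.1] w 0.0535 j [-0.46  0.56  0.28  1.99 -0.26  0.62  0.04]
TURN total deg [-0.03  0.09 -0.17]  rows 1 each [-0.0003  0.0008 -0.0014]
SHIFT mm [0.6 2.7 9. ]  rows 1 each [0.005  0.0228 0.0747]
(shift in present axes: rows 1 each [0.0051 0.0228 0.0747] )
```

Then release, rise, and go toward lid C.

Emit:
{"api": "apply_moves", "payload": {"dp": [[0.005, 0.023, 0.075], [0, 0, 0], [0, 0, 0], [0, 0, 0], [0, 0, 0], [0, 0, -0.1], [0, 0, -0.35], [0, 0, -0.3], [0, 0, 0]], "twist": [[0, 0, 0], [0, 0, 0], [0, 0, 0], [0, 0, 0], [0, 0, 0], [0, 0, 0], [0, 0, 0], [0, 0, 0], [0, 0, 0]], "jaw": [255, 255, 0, 0, 0, 0, 0, 0, 0]}}

```text
clock: 13.95
tcp_pos: [0.5553, 0.0686, 0.2976]
orientation: [-3.14, -0.071, 0.004]
contact_force: [0.5, -0.2, -1.0]
grip_width: 0.0855
```

```bash
python3 - <<'E'
from h import *
plan([0.380,0.2245,.24],np.radians(0)); f=grab('wrist','w9')
E
```

```text
t 13.95 tcp [0.5553 0.0686 0.2976] xang 2.60 deg z [-2.4e-03  7.0e-04 -1.0e+00] F [ 0.5 -0.2 -1. ] w 0.0855 j [-0.5   0.43  0.34  1.95 -0.2   0.79 -0.  ]
TURN total deg [-0.05  0.14  2.6 ]  rows 1 each [-0.0004  0.0012  0.0217]
SHIFT mm [-175.3 -155.9   57.6]  rows 6 each [-0.2434 -0.2166  0.0799]
(shift in present axes: rows 6 each [-0.2332 -0.2273  0.0807] )
```

View pics/w9.png

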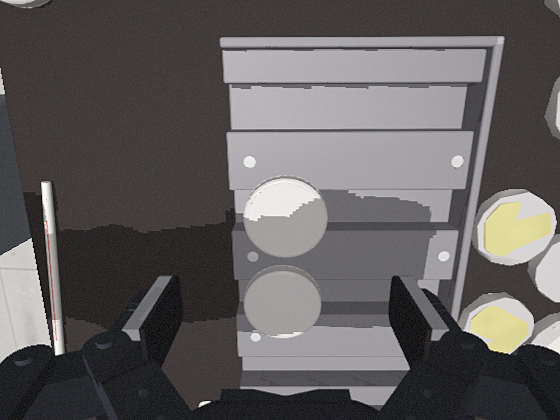

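Emit:
{"api": "apply_moves", "payload": {"dp": [[-0.23, -0.225, 0.05], [-0.23, -0.225, 0.05], [-0.23, -0.225, 0.05], [-0.23, -0.225, 0.05], [-0.23, -0.225, 0.05], [-0.15, -0.14, 0], [-0.05, -0.05, 0], [0, 0, 0], [0, 0, 0]], "twist": [[0, 0, 0.02], [0, 0, 0], [0, 0, 0], [0, 0, 0], [0, 0, 0], [0, 0, 0], [0, 0, 0], [0, 0, 0], [0, 0, 0]], "jaw": [0, 0, 0, 0, 0, 0, 0, 0, 0]}}

```text
clock: 14.9
tcp_pos: [0.385, 0.2274, 0.2643]
orientation: [3.139, -0.002, -0.006]
contact_force: [-0.8, -0.1, -0.3]
grip_width: 0.0852
```

```bash
python3 - <<'E'
from h import *
f=grab('wrist','w10');plan([0.380,0.2245,.2],np.radians(0)); 
E
```

```text
t 14.95 tcp [0.3852 0.2272 0.2643] xang -0.10 deg z [-0.0037 -0.0029 -1.    ] F [-0.6 -0.2  0.1] w 0.0855 j [-0.93  0.33  0.31  2.22 -0.17  0.62 -0.51]
TURN total deg [ 0.17  0.21 -0.1 ]  rows 1 each [ 0.0014  0.0018 -0.0008]
SHIFT mm [-5.2  2.7 64.3]  rows 2 each [-0.0216  0.0114  0.2679]
(shift in present axes: rows 2 each [-0.0206  0.0106  0.268 ] )
```

View pics/w10.png

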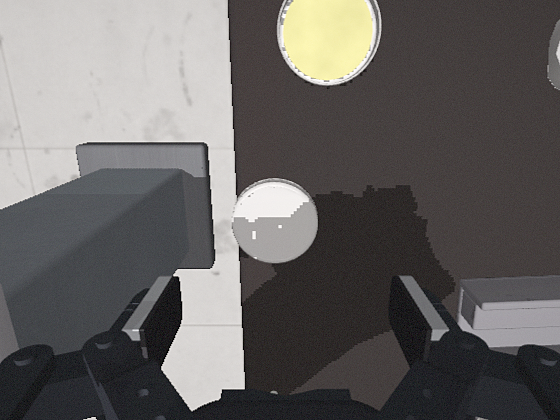

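```bash
python3 - <<'E'
from h import *
f=load('w10'); print(cast(f,276,222,.01)); print(f['z_map'][200,100:220:20],f['z_map'][160,150],f['z_map'][300,300])
disc(f,275,200,.01)
E
```

```text
[0.37876731 0.22429965 0.01      ]
[0.6559376  0.6560047  0.6759314  0.77648985 0.9250036  0.97491556] 0.94325626 0.2660396
(275, 200) circ 0.2899 0.2152 d 0.3057 | lsq 0.2823 0.2087 d 0.2733
```

Emit:
{"api": "apply_moves", "payload": {"dp": [[-0.05, 0.024, 0.2], [0, 0, 0.25], [0, 0, 0.15], [0, 0, 0.07], [0, 0, 0]], "twist": [[0.001, 0.002, 0], [0, 0, 0], [0, 0, 0], [0, 0, 0], [0, 0, 0]], "jaw": [0, 0, 0, 0, 0]}}

```text
clock: 15.45
tcp_pos: [0.3855, 0.2201, 0.1828]
orientation: [-3.14, 0.021, -0.012]
contact_force: [0.9, 0.3, 0.2]
grip_width: 0.0854
```

```bash
python3 - <<'E'
from h import *
plan([0.379,0.2243,.171],np.radians(0)); 
E
```

```text
t 15.45 tcp [0.3855 0.2201 0.1828] xang -0.76 deg z [ 0.0074  0.001  -1.    ] F [0.9 0.3 0.2] w 0.0854 j [-0.85  0.49  0.23  2.26 -0.26  0.41 -0.42]
TURN total deg [-0.06 -0.43 -0.76]  rows 1 each [-0.0005 -0.0035 -0.0064]
SHIFT mm [-6.5 -4.2 11.8]  rows 1 each [-0.0539 -0.0348  0.098 ]
(shift in present axes: rows 1 each [-0.0551 -0.0339  0.0976] )
```

Emit:
{"api": "apply_moves", "payload": {"dp": [[-0.055, -0.034, 0.09], [0, 0, 0], [0, 0, 0], [0, 0, 0], [0, 0, 0], [0, 0, 0], [0, 0, 0]], "twist": [[0, -0.003, -0.006], [0, 0, 0], [0, 0, 0], [0, 0, 0], [0, 0, 0], [0, 0, 0], [0, 0, 0]], "jaw": [0, 0, 255, 255, 255, 255, 255]}}

```text
clock: 16.15
tcp_pos: [0.3804, 0.2248, 0.1744]
orientation: [-3.137, 0.002, -0.008]
contact_force: [0.3, 0.2, 0.8]
grip_width: 0.0536
```

```bash
python3 - <<'E'
from h import *
plan([0.5515,0.138,.24],np.radians(2.8)); 
E
```

```text
t 16.15 tcp [0.3804 0.2248 0.1744] xang -0.08 deg z [ 0.005   0.0046 -1.    ] F [0.3 0.2 0.8] w 0.0536 j [-0.85  0.5   0.21  2.27 -0.27  0.38 -0.42]
TURN total deg [-0.26 -0.29 -2.88]  rows 1 each [-0.0021 -0.0025 -0.024 ]
SHIFT mm [166.6  95.  -65.6]  rows 5 each [ 0.2777  0.1584 -0.1094]
(shift in present axes: rows 5 each [ 0.2859  0.1437 -0.1086] )
```

Emit:
{"api": "apply_moves", "payload": {"dp": [[0, 0, -0.25], [0, 0, -0.25], [0, 0, -0.1], [0.27, 0.136, 0], [0.27, 0.136, 0], [0.27, 0.136, 0], [0.27, 0.136, 0], [0.18, 0.1, 0], [0.07, 0.03, 0], [0, 0, 0], [0, 0, 0]], "twist": [[0, 0, 0], [0, 0, 0], [0, 0, 0], [0, 0, -0.006], [0, 0, -0.006], [0, 0, -0.006], [0, 0, -0.006], [0, 0, 0], [0, 0, 0], [0, 0, 0], [0, 0, 0]], "jaw": [255, 255, 255, 255, 255, 255, 255, 255, 255, 255, 255]}}

```text
clock: 17.25
tcp_pos: [0.5454, 0.1476, 0.25]
orientation: [-3.135, -0.092, -0.008]
contact_force: [-0.1, -0.2, 0.2]
grip_width: 0.0539
```

```bash
python3 - <<'E'
from h import *
plan([0.5515,0.138,.215],np.radians(2.8)); f=grab('wrist','w11')
E
```

```text
t 17.25 tcp [0.5454 0.1476 0.25  ] xang 3.35 deg z [ 0.0048  0.0056 -1.    ] F [-0.1 -0.2  0.2] w 0.0539 j [-0.6   0.51  0.29  1.96 -0.22  0.69 -0.11]
TURN total deg [-0.3  -0.29  0.55]  rows 1 each [-0.0025 -0.0024  0.0046]
SHIFT mm [ 5.7  9.9 35. ]  rows 1 each [0.0471 0.0828 0.2918]
(shift in present axes: rows 1 each [0.0449 0.0848 0.2916] )
```

View pics/w11.png

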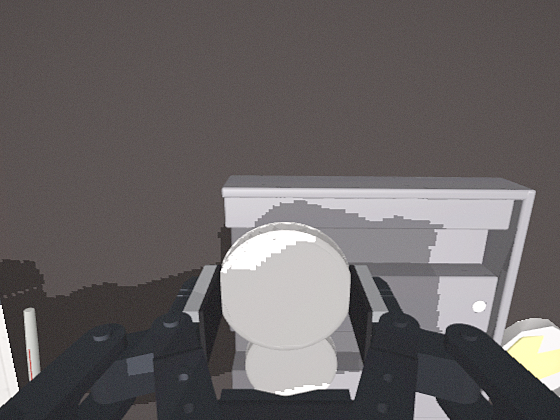

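Emit:
{"api": "apply_moves", "payload": {"dp": [[0.045, 0.085, 0.1], [0, 0, 0.12], [0, 0, 0.1], [0, 0, 0]], "twist": [[-0.002, -0.002, 0.004], [0, 0, 0], [0, 0, 0], [0, 0, 0]], "jaw": [255, 255, 255, 255]}}

```text
clock: 17.7
tcp_pos: [0.5485, 0.1396, 0.2076]
orientation: [-3.139, -0.085, 0.004]
contact_force: [-0.3, -0.4, -0.2]
grip_width: 0.0539
```

```bash
python3 - <<'E'
from h import *
plan([0.5515,0.138,.201],np.radians(2.8))
E
```

```text
t 17.70 tcp [0.5485 0.1396 0.2076] xang 3.11 deg z [-0.0028  0.0013 -1.    ] F [-0.3 -0.4 -0.2] w 0.0539 j [-0.56  0.58  0.26  1.97 -0.25  0.62 -0.08]
TURN total deg [-0.08  0.16  0.31]  rows 1 each [-0.0007  0.0013  0.0026]
SHIFT mm [2.9 1.8 6.6]  rows 1 each [0.0243 0.0149 0.0552]
(shift in present axes: rows 1 each [0.0244 0.0151 0.0551] )
```

Emit:
{"api": "apply_moves", "payload": {"dp": [[0.024, 0.015, 0.05], [0, 0, 0], [0, 0, 0], [0, 0, 0], [0, 0, 0], [0, 0, -0.1], [0, 0, -0.35], [0, 0, -0.3], [0, 0, 0]], "twist": [[0, 0, 0], [0, 0, 0], [0, 0, 0], [0, 0, 0], [0, 0, 0], [0, 0, 0], [0, 0, 0], [0, 0, 0], [0, 0, 0]], "jaw": [255, 255, 0, 0, 0, 0, 0, 0, 0]}}

```text
clock: 18.6
tcp_pos: [0.5521, 0.1379, 0.2962]
orientation: [-3.139, -0.085, 0.005]
contact_force: [0.9, 0.5, 0.3]
grip_width: 0.0854
```

```bash
python3 - <<'E'
from h import *
plan([0.409,0.3373,.26],np.radians(0)); f=grab('wrist','w12')
E
```

```text
t 18.60 tcp [0.5521 0.1379 0.2962] xang 3.10 deg z [-0.0034  0.0013 -1.    ] F [0.9 0.5 0.3] w 0.0854 j [-0.6   0.45  0.32  1.93 -0.19  0.8  -0.12]
TURN total deg [-0.08  0.19  3.1 ]  rows 1 each [-0.0006  0.0016  0.0259]
SHIFT mm [-143.1 -199.4   36.2]  rows 6 each [-0.1988 -0.2769  0.0502]
(shift in present axes: rows 6 each [-0.1833 -0.2872  0.0512] )
```

View pics/w12.png

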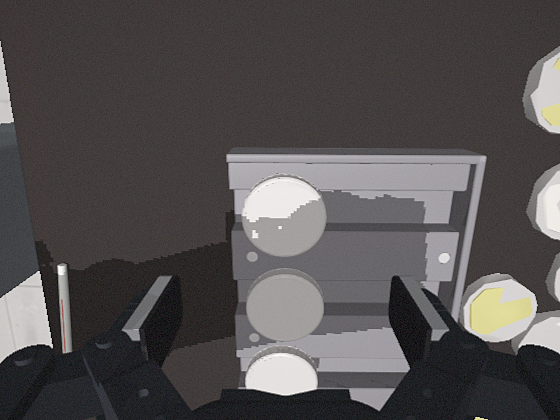

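Three lids are aligned over slots. Now lid_2 (keep a bit short, then look).

Emit:
{"api": "apply_moves", "payload": {"dp": [[-0.18, -0.285, 0], [-0.18, -0.285, 0], [-0.18, -0.285, 0], [-0.18, -0.285, 0], [-0.18, -0.285, 0], [-0.12, -0.19, 0], [-0.04, -0.07, 0], [0, 0, 0], [0, 0, 0]], "twist": [[0, 0, 0.02], [0, 0, 0], [0, 0, 0], [0, 0, 0], [0, 0, 0], [0, 0, 0], [0, 0, 0], [0, 0, 0], [0, 0, 0]], "jaw": [0, 0, 0, 0, 0, 0, 0, 0, 0]}}

```text
clock: 19.55
tcp_pos: [0.4159, 0.3411, 0.2933]
orientation: [3.138, 0.009, -0.01]
contact_force: [0.6, 0.1, -0.5]
grip_width: 0.0853
```

```bash
python3 - <<'E'
from h import *
f=grab('wrist','w13');plan([0.409,0.3373,.2],np.radians(0))
disc(f,290,220,.01)
E
```

```text
t 19.60 tcp [0.4161 0.3408 0.2933] xang 0.27 deg z [-0.0065 -0.0034 -1.    ] F [-0.3 -0.4 -0. ] w 0.0854 j [-1.04  0.4   0.29  2.   -0.17  0.77 -0.64]
TURN total deg [0.2  0.37 0.27]  rows 1 each [0.0016 0.0031 0.0023]
SHIFT mm [-7.1  3.5 93.3]  rows 3 each [-0.0197  0.0097  0.2593]
(shift in present axes: rows 3 each [-0.0181  0.0087  0.2594] )
(290, 220) circ 0.4158 0.3922 d 0.1656 | lsq 0.4120 0.3932 d 0.1487
```

View pics/w13.png

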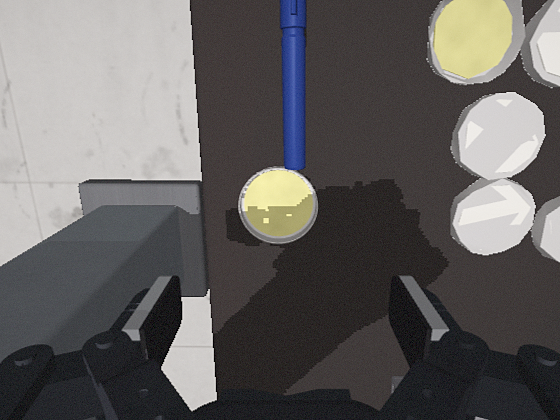

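```bash
python3 - <<'E'
from h import *
f=load('w13');print(cast(f,278,205,.01),cast(f,239,205,.01),cast(f,317,205,.01),cast(f,294,169,.01))
plan([0.409,0.3373,.2],np.radians(0))
E
```

```text
[0.40958625 0.34056849 0.01      ] [0.38078211 0.34032374 0.01      ] [0.43834606 0.34081285 0.01      ] [0.42101131 0.36759822 0.01      ]
t 19.60 tcp [0.4161 0.3408 0.2933] xang 0.27 deg z [-0.0065 -0.0034 -1.    ] F [-0.3 -0.4 -0. ] w 0.0854 j [-1.04  0.4   0.29  2.   -0.17  0.77 -0.64]
TURN total deg [0.2  0.37 0.27]  rows 1 each [0.0016 0.0031 0.0023]
SHIFT mm [-7.1  3.5 93.3]  rows 3 each [-0.0197  0.0097  0.2593]
(shift in present axes: rows 3 each [-0.0181  0.0087  0.2594] )
```

Emit:
{"api": "apply_moves", "payload": {"dp": [[-0.05, 0.015, 0.25], [0, 0, 0.25], [0, 0, 0.25], [0, 0, 0.15], [0, 0, 0.02], [0, 0, 0]], "twist": [[0.001, 0.003, 0.002], [0, 0, 0], [0, 0, 0], [0, 0, 0], [0, 0, 0], [0, 0, 0]], "jaw": [0, 0, 0, 0, 0, 0]}}

```text
clock: 20.2
tcp_pos: [0.4182, 0.3295, 0.1813]
orientation: [3.139, -0.027, 0.01]
contact_force: [-0.0, -0.8, -0.1]
grip_width: 0.085
```

```bash
python3 - <<'E'
from h import *
plan([0.4095,0.338,.171],np.radians(0))
E
```

```text
t 20.20 tcp [0.4182 0.3295 0.1813] xang -0.98 deg z [ 0.0062 -0.0021 -1.    ] F [-0.  -0.8 -0.1] w 0.0850 j [-0.97  0.58  0.23  2.06 -0.24  0.52 -0.58]
TURN total deg [ 0.12 -0.36 -0.98]  rows 1 each [ 0.001  -0.003  -0.0081]
SHIFT mm [-8.7 -8.5 10.3]  rows 1 each [-0.0721 -0.0707  0.0857]
(shift in present axes: rows 1 each [-0.0738 -0.0696  0.0851] )
```

Emit:
{"api": "apply_moves", "payload": {"dp": [[-0.074, -0.07, 0.06], [0, 0, 0.02], [0, 0, 0]], "twist": [[0.001, -0.003, -0.008], [0, 0, 0], [0, 0, 0]], "jaw": [0, 0, 0]}}

```text
clock: 20.5
tcp_pos: [0.4104, 0.3383, 0.1733]
orientation: [-3.139, 0.002, -0.004]
contact_force: [-0.1, 0.2, 0.9]
grip_width: 0.0854
```

```bash
python3 - <<'E'
from h import *
plan([0.4095,0.338,.171],np.radians(0));f=grab('wrist','w14')
E
```

```text
t 20.50 tcp [0.4104 0.3383 0.1733] xang -0.06 deg z [ 0.0023  0.0027 -1.    ] F [-0.1  0.2  0.9] w 0.0854 j [-0.98  0.59  0.21  2.06 -0.25  0.5  -0.58]
TURN total deg [-0.15 -0.13 -0.06]  rows 1 each [-0.0013 -0.0011 -0.0005]
SHIFT mm [-0.9  0.3  2.3]  rows 1 each [-0.0073  0.0029  0.019 ]
(shift in present axes: rows 1 each [-0.0073  0.0029  0.0189] )
```

View pics/w14.png

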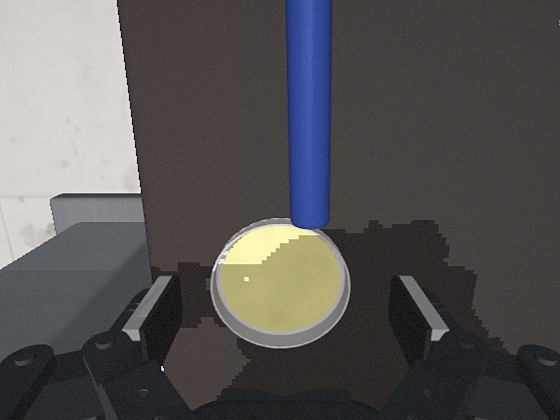

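Emit:
{"api": "apply_moves", "payload": {"dp": [[-0.007, 0.003, 0.015], [0, 0, 0], [0, 0, 0], [0, 0, 0], [0, 0, 0], [0, 0, 0], [0, 0.03, 0], [0, 0, -0.2], [0, 0, -0.25], [0, 0, -0.1], [0, 0, 0]], "twist": [[0, 0, 0], [0, 0, 0], [0, 0, 0], [0, 0, 0], [0, 0, 0], [0, 0, 0], [0, 0, 0], [0, 0, 0], [0, 0, 0], [0, 0, 0], [0, 0, 0]], "jaw": [0, 255, 255, 255, 255, 255, 255, 255, 255, 255, 255]}}

```text
clock: 21.65
tcp_pos: [0.4092, 0.3332, 0.24]
orientation: [-3.139, 0.002, -0.003]
contact_force: [0.3, 0.2, 0.1]
grip_width: 0.0554
```

```bash
python3 - <<'E'
from h import *
plan([0.5618,-0.0718,.245],np.radians(2.8));f=grab('wrist','w15')
E
```

```text
t 21.65 tcp [0.4092 0.3332 0.24  ] xang -0.06 deg z [ 0.0018  0.0024 -1.    ] F [0.3 0.2 0.1] w 0.0554 j [-1.01  0.47  0.27  2.05 -0.2   0.64 -0.61]
TURN total deg [-0.13 -0.11 -2.86]  rows 1 each [-0.0011 -0.0009 -0.0238]
SHIFT mm [132.6 412.   -5. ]  rows 10 each [ 0.1105  0.3433 -0.0041]
(shift in present axes: rows 10 each [ 0.1275  0.3374 -0.0047] )
```

View pics/w15.png

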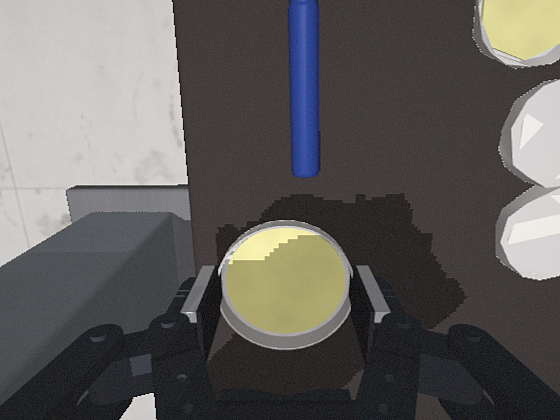

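Emit:
{"api": "apply_moves", "payload": {"dp": [[0.127, 0.335, -0.02], [0.127, 0.335, -0.02], [0.127, 0.335, -0.02], [0.127, 0.335, -0.02], [0.127, 0.335, -0.02], [0.127, 0.335, 0], [0.127, 0.335, 0], [0.127, 0.335, 0], [0.09, 0.25, 0], [0.06, 0.15, 0], [0.03, 0.06, 0], [0, 0, 0], [0, 0, 0]], "twist": [[0, 0, 0], [0, 0, 0], [0, 0, 0], [0, 0, 0], [0, 0, 0], [0, 0, 0], [0, 0, 0], [0, 0, 0], [0, 0, 0], [0, 0, 0], [0, 0, 0], [0, 0, 0], [0, 0, 0]], "jaw": [255, 255, 255, 255, 255, 255, 255, 255, 255, 255, 255, 255, 255]}}

```text
clock: 23.0
tcp_pos: [0.554, -0.0552, 0.2346]
orientation: [3.139, 0.012, -0.026]
contact_force: [0.2, 0.2, -0.0]
grip_width: 0.0554
```

```bash
python3 - <<'E'
from h import *
plan([0.5618,-0.0718,.215],np.radians(2.8));f=grab('wrist','w16')
E
```

```text
t 23.00 tcp [ 0.554  -0.0552  0.2346] xang 0.42 deg z [-0.0166 -0.0026 -0.9999] F [ 0.2  0.2 -0. ] w 0.0554 j [-0.23  0.53  0.28  1.98 -0.22  0.68  0.2 ]
TURN total deg [ 0.12  0.96 -2.38]  rows 1 each [ 0.001   0.008  -0.0198]
SHIFT mm [ 6.9 16.9 19.6]  rows 1 each [0.0578 0.141  0.1635]
(shift in present axes: rows 1 each [0.0663 0.1381 0.1628] )
```

View pics/w16.png

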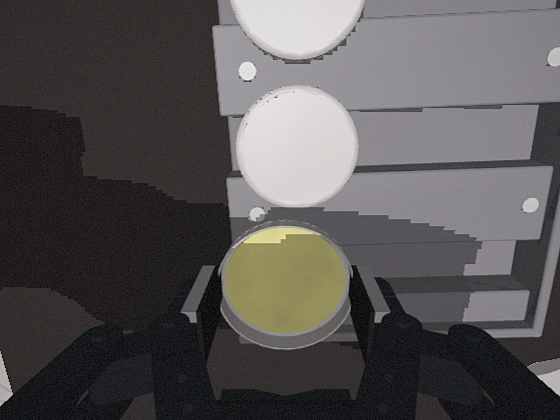

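Emit:
{"api": "apply_moves", "payload": {"dp": [[0.066, 0.138, 0], [0, 0, 0.13], [0, 0, 0.08], [0, 0, 0]], "twist": [[0.001, 0.008, -0.02], [0, 0, 0], [0, 0, 0], [0, 0, 0]], "jaw": [255, 255, 255, 255]}}

```text
clock: 23.45
tcp_pos: [0.5616, -0.0649, 0.2082]
orientation: [-3.137, -0.096, 0.0]
contact_force: [-0.5, 0.1, 0.2]
grip_width: 0.0555
```

```bash
python3 - <<'E'
from h import *
plan([0.5618,-0.0718,.2005],np.radians(2.8))
E
```

```text
t 23.45 tcp [ 0.5616 -0.0649  0.2082] xang 3.51 deg z [-4.0e-04  3.2e-03 -1.0e+00] F [-0.5  0.1  0.2] w 0.0555 j [-0.18  0.57  0.25  1.98 -0.24  0.62  0.28]
TURN total deg [-0.19  0.01  0.71]  rows 1 each [-0.0016  0.0001  0.006 ]
SHIFT mm [-0.2  6.9  7.7]  rows 1 each [-0.0015  0.0576  0.064 ]
(shift in present axes: rows 1 each [-0.0022  0.0578  0.0639] )
```

Emit:
{"api": "apply_moves", "payload": {"dp": [[-0.002, 0.058, 0.06], [0, 0, 0], [0, 0, 0], [0, 0, 0], [0, 0, 0], [0, 0, -0.1], [0, 0, -0.35], [0, 0, -0.35], [0, 0, -0.3], [0, 0, 0]], "twist": [[0, 0, 0], [0, 0, 0], [0, 0, 0], [0, 0, 0], [0, 0, 0], [0, 0, 0], [0, 0, 0], [0, 0, 0], [0, 0, 0], [0, 0, 0]], "jaw": [255, 255, 0, 0, 0, 0, 0, 0, 0, 0]}}

```text
clock: 24.45
tcp_pos: [0.5619, -0.0714, 0.3412]
orientation: [-3.136, -0.099, -0.0]
contact_force: [0.8, -0.6, -0.8]
grip_width: 0.0852
```

```bash
python3 - <<'E'
from h import *
st();f=grab('wrist','w17')
E
```

```text
t 24.45 tcp [ 0.5619 -0.0714  0.3412] xang 3.61 deg z [ 2.0e-04  3.9e-03 -1.0e+00] F [ 0.8 -0.6 -0.8] w 0.0852 j [-0.24  0.38  0.32  1.9  -0.16  0.89  0.22]
```

View pics/w17.png

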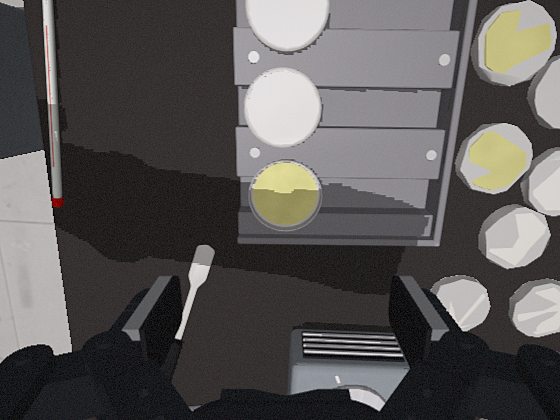

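```bash
python3 - <<'E'
from h import *
f=load('top0')
a=cast(f,338.8,223.8,0);b=cast(f,389.3,237,0.005);print(a,b,np.linalg.norm(a-b))
g=load('w17');print(cast(g,205,246,0))
d=a-b; print(np.degrees(np.arctan2(d[1],d[0])))
c=(a+b)/2; print(c)
plan([c[0],c[1]-.0,.36],np.radians(np.degrees(np.arctan2(d[1],d[0]))-90))
E
```

```text
[ 0.49127464 -0.13260945  0.        ] [ 0.44327949 -0.30643993  0.005     ] 0.18040391012721205
[ 0.49126242 -0.13226228  0.        ]
74.56500107891361
[ 0.46727707 -0.21952469  0.0025    ]
t 24.50 tcp [ 0.5612 -0.0712  0.3392] xang 3.63 deg z [-0.0027  0.004  -1.    ] F [0.8 0.2 0.1] w 0.0856 j [-0.24  0.38  0.32  1.9  -0.16  0.88  0.23]
TURN total deg [-0.21  0.18 19.06]  rows 3 each [-0.0006  0.0005  0.053 ]
SHIFT mm [-51.1 168.  -20.8]  rows 4 each [-0.1064  0.35   -0.0434]
(shift in present axes: rows 4 each [-0.215   0.2959 -0.0441] )
```

Emit:
{"api": "apply_moves", "payload": {"dp": [[-0.21, 0.28, -0.02], [-0.21, 0.28, -0.02], [-0.21, 0.28, 0], [-0.1, 0.14, 0], [-0.03, 0.05, 0], [0, 0, 0], [0, 0, 0], [0, 0, 0], [0, 0, 0], [0, 0, 0]], "twist": [[0, 0, 0], [0, 0, 0], [0, 0, 0], [0, 0, 0], [0, 0, 0], [0, 0, 0.06], [0, 0, 0.06], [0, 0, 0.03], [0, 0, 0], [0, 0, 0]], "jaw": [0, 0, 0, 0, 0, 0, 0, 0, 0, 0]}}

```text
clock: 25.5
tcp_pos: [0.4748, -0.1994, 0.3396]
orientation: [-3.109, 0.398, 0.016]
contact_force: [-0.5, 0.8, 0.2]
grip_width: 0.0853
```

```bash
python3 - <<'E'
from h import *
st();f=grab('wrist','w18')
E
```

```text
t 25.50 tcp [ 0.4748 -0.1994  0.3396] xang -14.58 deg z [-0.0095  0.0083 -0.9999] F [-0.5  0.8  0.2] w 0.0853 j [-0.08  0.31  0.44  2.02 -0.18  0.86  0.2 ]
```

View pics/w18.png

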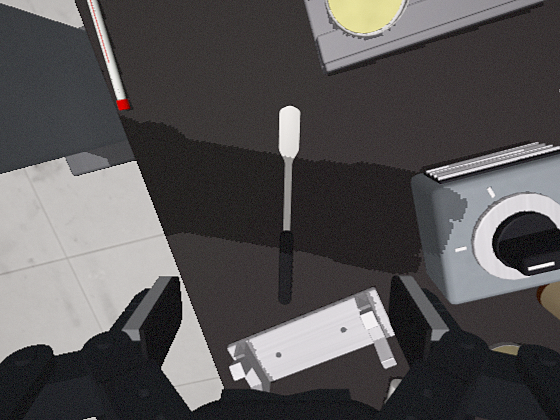

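```bash
python3 - <<'E'
from h import *
f=load('w18')
t=cast(f,290,106.5,.002);e=cast(f,285.5,303,.01);s=cast(f,287,231.5,.01)
d=t-e; print(t,e,s,np.linalg.norm((t-e)[:2]),np.linalg.norm((s-e)[:2]),np.degrees(np.arctan2(d[1],d[0])))
g=(t+e)/2; u=d/np.linalg.norm(d); gp=t-u*.121; print('grasp',gp, 'orig',g)
print('rest',[cast(f,*p,.008).round(4).tolist() for p in [(373,289),(395,367),(229,347)]])
plan([gp[0],gp[1],.21],np.arctan2(d[1],d[0])-np.pi/2)
E
```

```text
[ 0.49353258 -0.13119842  0.002     ] [ 0.44484818 -0.30464824  0.01      ] [ 0.46444446 -0.23435156  0.01      ] 0.18015273379566377 0.0729769587311609 74.3214784162201
grasp [ 0.46086578 -0.2475817   0.00736793] orig [ 0.46919038 -0.21792333  0.006     ]
rest [[0.5285, -0.3114, 0.008], [0.5341, -0.4052, 0.008], [0.3768, -0.3409, 0.008]]
t 25.55 tcp [ 0.4748 -0.1993  0.3396] xang -14.58 deg z [-0.0095  0.0084 -0.9999] F [ 0.4 -0.2  0.1] w 0.0851 j [-0.08  0.31  0.43  2.02 -0.18  0.86  0.2 ]
TURN total deg [-0.32  0.65  1.1 ]  rows 1 each [-0.0027  0.0054  0.0091]
SHIFT mm [ -0.4  50.2 129.6]  rows 4 each [-0.0008  0.1046  0.27  ]
(shift in present axes: rows 4 each [0.0003 0.1061 0.2695] )
```

Emit:
{"api": "apply_moves", "payload": {"dp": [[0, 0.105, 0.25], [0, 0.105, 0.25], [0, 0.105, 0.25], [0, 0.08, 0.2], [0, 0, 0.1], [0, 0, 0]], "twist": [[-0.003, 0.005, 0.009], [0, 0, 0], [0, 0, 0], [0, 0, 0], [0, 0, 0], [0, 0, 0]], "jaw": [80, 80, 80, 80, 80, 80]}}

```text
clock: 26.15
tcp_pos: [0.4652, -0.2437, 0.2099]
orientation: [-3.114, 0.408, -0.006]
contact_force: [-0.1, 0.4, 0.2]
grip_width: 0.0589
```

```bash
python3 - <<'E'
from h import *
plan([.461,-.247,.175],np.radians(-15.7))
f=grab('wrist','w19')
E
```

```text
t 26.15 tcp [ 0.4652 -0.2437  0.2099] xang -14.94 deg z [ 4.1e-03  8.0e-04 -1.0e+00] F [-0.1  0.4  0.2] w 0.0589 j [ 0.09  0.53  0.34  2.08 -0.32  0.58  0.4 ]
TURN total deg [-0.1  -0.21  0.76]  rows 1 each [-0.0009 -0.0018  0.0063]
SHIFT mm [-3.1  4.3 34.9]  rows 1 each [-0.0262  0.0362  0.2908]
(shift in present axes: rows 1 each [-0.0278  0.0363  0.2906] )
```

View pics/w19.png

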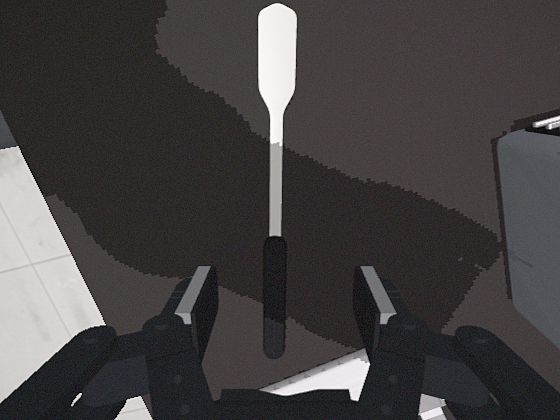

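```bash
python3 - <<'E'
from h import *
f=load('w19')
t=cast(f,277.5,3,.002);e=cast(f,274,358,.008);s=cast(f,274.5,236,.01)
d=(t-e)[:2]; u=d/np.linalg.norm(d); print(t,e,s,np.linalg.norm(d),np.linalg.norm((t-s)[:2]),np.degrees(np.arctan2(u[1],u[0])))
gp=s[:2]-u*.013; print(gp, t[:2]-u*.122)
plan([gp[0],gp[1],.175],np.arctan2(u[1],u[0])-np.pi/2)
E
```

```text
[ 0.4935785 -0.1301876  0.002    ] [ 0.44337551 -0.3067416   0.008     ] [ 0.46410188 -0.23285813  0.01      ] 0.1835528690138817 0.10681811369246101 74.12694095472798
[ 0.46054629 -0.24536244] [ 0.46021065 -0.24753574]
t 26.20 tcp [ 0.4654 -0.2438  0.2107] xang -14.95 deg z [ 5.1e-03  3.0e-04 -1.0e+00] F [ 0.1 -0.3  0.4] w 0.0582 j [ 0.09  0.53  0.34  2.08 -0.32  0.58  0.4 ]
TURN total deg [-0.09 -0.28  0.93]  rows 1 each [-0.0008 -0.0023  0.0077]
SHIFT mm [-4.3  2.8 35.7]  rows 1 each [-0.0357  0.0235  0.2975]
(shift in present axes: rows 1 each [-0.0375  0.0234  0.2973] )
```

Emit:
{"api": "apply_moves", "payload": {"dp": [[-0.038, 0.035, 0.15], [0, 0, 0.1], [0, 0, 0.03], [0, 0, 0]], "twist": [[-0.001, -0.002, 0.008], [0, 0, 0], [0, 0, 0], [0, 0, 0]], "jaw": [80, 80, 80, 80]}}

```text
clock: 26.6
tcp_pos: [0.4636, -0.2454, 0.18]
orientation: [3.112, -0.427, 0.013]
contact_force: [-0.2, 0.2, 0.4]
grip_width: 0.0586
```

```bash
python3 - <<'E'
from h import *
plan([.4602,-.247,.176],np.radians(-15.87))
E
```

```text
t 26.60 tcp [ 0.4636 -0.2454  0.18  ] xang -15.64 deg z [ 0.008  -0.0016 -1.    ] F [-0.2  0.2  0.4] w 0.0586 j [ 0.12  0.59  0.31  2.09 -0.36  0.51  0.42]
TURN total deg [-0.04 -0.47  0.23]  rows 1 each [-0.0003 -0.0039  0.0019]
SHIFT mm [-2.8  2.5  4. ]  rows 1 each [-0.0232  0.0205  0.033 ]
(shift in present axes: rows 1 each [-0.0236  0.0204  0.0328] )
```

Emit:
{"api": "apply_moves", "payload": {"dp": [[-0.024, 0.02, 0.025], [0, 0, 0], [0, 0, 0], [0, 0, 0], [0, 0, 0], [0, 0, 0], [0, 0, 0], [0, 0, 0], [0, 0, 0]], "twist": [[0, -0.004, 0.002], [0, 0, 0], [0, 0, 0], [0, 0, 0], [0, 0, 0], [0, 0, 0], [0, 0, 0], [0, 0, 0], [0, 0, 0]], "jaw": [80, 80, 255, 255, 255, 255, 255, 255, 255], "grip_force": 70}}

```text
clock: 27.5
tcp_pos: [0.4614, -0.247, 0.1792]
orientation: [-3.111, 0.432, -0.005]
contact_force: [0.0, 0.1, 0.8]
grip_width: 0.0095
```

```bash
python3 - <<'E'
from h import *
st()
f=grab('wrist','w20')
E
```

```text
t 27.50 tcp [ 0.4614 -0.247   0.1792] xang -15.82 deg z [ 0.0035  0.     -1.    ] F [0.  0.1 0.8] w 0.0095 j [ 0.13  0.59  0.31  2.09 -0.36  0.51  0.42]
```

View pics/w20.png

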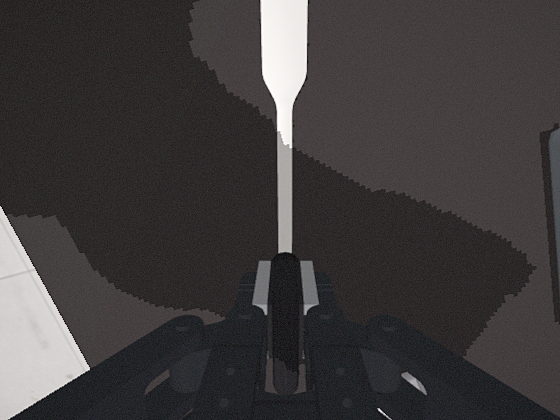

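Emit:
{"api": "apply_moves", "payload": {"dp": [[0, 0, -0.1], [0, 0, -0.2], [0, 0, -0.2], [0, 0, -0.1], [0, 0, 0]], "twist": [[0, 0, 0], [0, 0, 0], [0, 0, 0], [0, 0, 0], [0, 0, 0]], "jaw": [255, 255, 255, 255, 255]}}

```text
clock: 28.05
tcp_pos: [0.4607, -0.2471, 0.2553]
orientation: [-3.111, 0.433, -0.004]
contact_force: [0.8, -0.7, -0.2]
grip_width: 0.0093
```

```bash
python3 - <<'E'
from h import *
st()
f=grab('wrist','w21')
mb=np.array([.6036,.0354]); a=np.radians(2.79)
R=np.array([[np.cos(a),-np.sin(a)],[np.sin(a),np.cos(a)]])
for by in [.105,.035,-.035]:
  for bx in [-.055,-.130]: print(by,bx,(R@np.array([bx-.122,by])+mb).round(4))
E
```

```text
t 28.05 tcp [ 0.4607 -0.2471  0.2553] xang -15.86 deg z [ 2.4e-03  5.0e-04 -1.0e+00] F [ 0.8 -0.7 -0.2] w 0.0093 j [ 0.06  0.46  0.4   2.06 -0.28  0.67  0.36]
0.105 -0.055 [0.4217 0.1317]
0.105 -0.13 [0.3468 0.128 ]
0.035 -0.055 [0.4251 0.0617]
0.035 -0.13 [0.3502 0.0581]
-0.035 -0.055 [ 0.4285 -0.0082]
-0.035 -0.13 [ 0.3536 -0.0118]
```

View pics/w21.png

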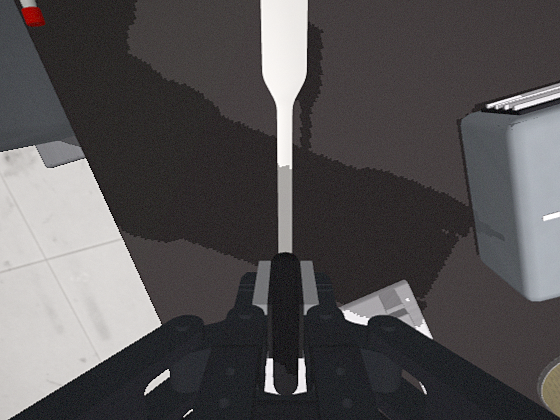

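```bash
cat >> h.py <<'E'
MB=np.array([.6036,.0354]); YAW=np.radians(2.79)
RB=np.array([[np.cos(YAW),-np.sin(YAW)],[np.sin(YAW),np.cos(YAW)]])
TIP=np.array([0,-.122,.1792])
def wp(by,bx,z,p):
    R=toolR(YAW-np.pi/2,-np.radians(p)); t=np.array([*(RB@np.array([bx,by])+MB),z])
    return t-R.apply(TIP),R
def tip():
    o,R=st(); t=o['tcp_pos']+R.apply(TIP); b=RB.T@(t[:2]-MB); y=-R.as_matrix()[:,1]
    print('TIP board x %.1f y %.1f z %.1f mm, heading err %.2f deg, pitch down %.2f, roll %.2f'%(b[0]*1e3,b[1]*1e3,t[2]*1e3,np.degrees(np.arctan2(y[1],y[0])-YAW),np.degrees(np.arcsin(-y[2])),np.degrees(np.arcsin(R.as_matrix()[2,0]))))
    return o,R
def rows(wps,step=.02,pr=True):
    "wps list of (by,bx,z,p)"
    o,R=tip(); pos=o['tcp_pos'].copy(); D=[];T=[]
    for w in wps:
        g,G=wp(*w); tw=(R.inv()*G).as_rotvec(); n=max(1,int(np.ceil(max(np.linalg.norm(g-pos)/step-.01,np.degrees(np.linalg.norm(tw))/7.5))))
        p0=pos.copy()
        for i in range(n):
            d=R.inv().apply((g-p0)/n)/.12; D.append(d.round(3).tolist()); T.append((tw/n/np.radians(120)).round(3).tolist()); R=R*Ro.from_rotvec(tw/n)
        pos=g; print('wp',w,'tcp',g.round(4),'rows',n)
    print('dp',D);print('tw',T); 
E
python3 - <<'E'
from h import *
f=load('w2'); print('therm',cast(f,114,157,.005),cast(f,119,290,.005))
g=load('top0')
for p in [(279,258),(331,261)]: print(cast(g,*p,.005))
for w in [(-.035,-.1,.02,12),(-.035,-.058,.011,12)]: print(w,wp(*w)[0], np.linalg.norm(wp(*w)[0][:2]))
rows([(-.035,-.1,.08,12)],.045)
E
```

```text
therm [0.3759369  0.07488729 0.005     ] [ 0.36087278 -0.10044761  0.005     ]
[0.37355355 0.07779121 0.005     ]
[ 0.3619421  -0.10132969  0.005     ]
(-0.035, -0.1, 0.02, 12) [ 0.42344323 -0.00842115  0.22064928] 0.42352696153217184
(-0.035, -0.058, 0.011, 12) [ 0.46539345 -0.00637679  0.21164928] 0.46543713296589706
t 28.10 tcp [ 0.4606 -0.247   0.2546] xang -15.85 deg z [ 1.5e-03  8.0e-04 -1.0e+00] F [ 0.3  0.1 -0.2] w 0.0092 j [ 0.06  0.46  0.4   2.06 -0.28  0.67  0.36]
TIP board x -117.3 y -159.4 z 75.5 mm, heading err 71.36 deg, pitch down -0.07, roll 0.07
wp (-0.035, -0.1, 0.08, 12) tcp [ 0.4234 -0.0084  0.2806] rows 10
dp [[-0.084, -0.183, -0.022], [-0.106, -0.171, -0.024], [-0.127, -0.156, -0.025], [-0.145, -0.138, -0.026], [-0.162, -0.119, -0.026], [-0.176, -0.097, -0.026], [-0.187, -0.074, -0.025], [-0.195, -0.05, -0.024], [-0.2, -0.025, -0.022], [-0.201, -0.0, -0.02]]
tw [[-0.009, -0.006, 0.059], [-0.009, -0.006, 0.059], [-0.009, -0.006, 0.059], [-0.009, -0.006, 0.059], [-0.009, -0.006, 0.059], [-0.009, -0.006, 0.059], [-0.009, -0.006, 0.059], [-0.009, -0.006, 0.059], [-0.009, -0.006, 0.059], [-0.009, -0.006, 0.059]]
```

Emit:
{"api": "apply_moves", "payload": {"dp": [[-0.084, -0.183, -0.022], [-0.106, -0.171, -0.024], [-0.127, -0.156, -0.025], [-0.145, -0.138, -0.026], [-0.162, -0.119, -0.026], [-0.176, -0.097, -0.026], [-0.187, -0.074, -0.025], [-0.195, -0.05, -0.024], [-0.2, -0.025, -0.022], [-0.15, 0, -0.02], [0, 0, 0], [0, 0, 0]], "twist": [[-0.009, -0.006, 0.059], [-0.009, -0.006, 0.059], [-0.009, -0.006, 0.059], [-0.009, -0.006, 0.059], [-0.009, -0.006, 0.059], [-0.009, -0.006, 0.059], [-0.009, -0.006, 0.059], [-0.009, -0.006, 0.059], [-0.009, -0.006, 0.059], [-0.009, -0.006, 0.05], [0, 0, 0], [0, 0, 0]], "jaw": [255, 255, 255, 255, 255, 255, 255, 255, 255, 255, 255, 255]}}

```text
clock: 29.3
tcp_pos: [0.4237, -0.0048, 0.2712]
orientation: [2.113, -2.069, -0.224]
contact_force: [-0.1, -0.6, -0.6]
grip_width: 0.009
```

```bash
python3 - <<'E'
from h import *
rows([(-.035,-.1,.04,12)],.03)
grab('top','t1'); grab('scene','s1')
E
```

```text
t 29.30 tcp [ 0.4237 -0.0048  0.2712] xang -88.69 deg z [-0.2286 -0.0198 -0.9733] F [-0.1 -0.6 -0.6] w 0.0090 j [-0.79  0.44  0.82  2.22 -0.38  0.89 -1.26]
TIP board x -104.1 y -36.4 z 68.9 mm, heading err -1.68 deg, pitch down 13.23, roll 0.86
wp (-0.035, -0.1, 0.04, 12) tcp [ 0.4234 -0.0084  0.2406] rows 2
dp [[0.013, -0.028, 0.125], [0.014, -0.026, 0.125]]
tw [[0.005, -0.002, -0.007], [0.005, -0.002, -0.007]]
```

View pics/t1.png

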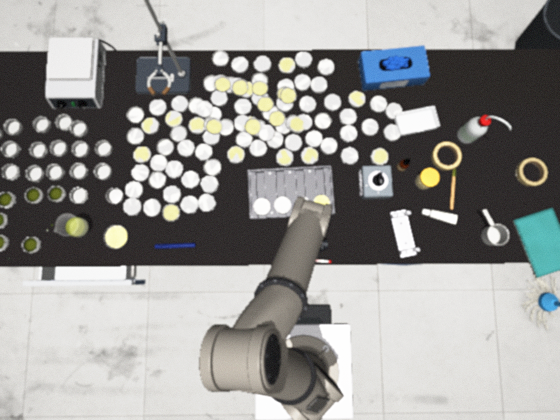

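View pics/s1.png

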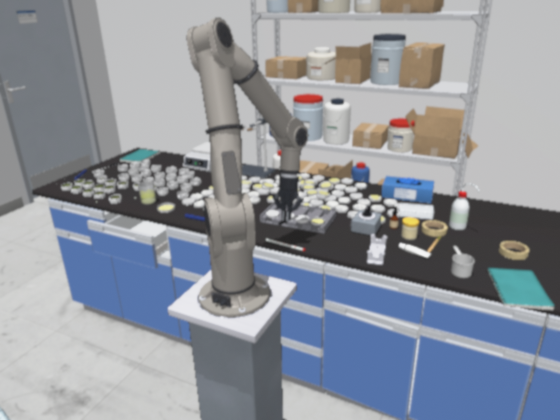

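Emit:
{"api": "apply_moves", "payload": {"dp": [[0.013, -0.028, 0.125], [0.01, -0.02, 0.12], [0, 0, 0]], "twist": [[0.005, -0.003, -0.008], [0.005, -0.003, -0.007], [0, 0, 0]], "jaw": [255, 255, 255]}}

```text
clock: 29.7
tcp_pos: [0.423, -0.0112, 0.2408]
orientation: [2.164, -2.059, -0.22]
contact_force: [-0.1, -0.1, -0.2]
grip_width: 0.0096
```

```bash
python3 - <<'E'
from h import *
rows([(-.035,-.098,.012,12)],.02)
E
```

```text
t 29.70 tcp [ 0.423  -0.0112  0.2408] xang -87.17 deg z [-0.2057 -0.0052 -0.9786] F [-0.1 -0.1 -0.2] w 0.0096 j [-0.72  0.48  0.75  2.24 -0.45  0.8  -1.16]
TIP board x -100.1 y -36.7 z 40.3 mm, heading err 0.10 deg, pitch down 11.87, roll -0.29
wp (-0.035, -0.098, 0.012, 12) tcp [ 0.4254 -0.0083  0.2126] rows 2
dp [[-0.011, -0.034, 0.112], [-0.011, -0.035, 0.112]]
tw [[-0.001, 0.001, 0.0], [-0.001, 0.001, 0.0]]
```

Emit:
{"api": "apply_moves", "payload": {"dp": [[-0.011, -0.034, 0.112], [-0.008, -0.03, 0.11], [0, 0, 0]], "twist": [[-0.001, 0.001, 0], [-0.001, 0.001, 0], [0, 0, 0]], "jaw": [255, 255, 255]}}

```text
clock: 30.0
tcp_pos: [0.4254, -0.0109, 0.213]
orientation: [2.157, -2.058, -0.218]
contact_force: [-0.9, -0.5, -0.3]
grip_width: 0.0095
```

```bash
python3 - <<'E'
from h import *
rows([(-.035,-.075,.012,12),(-.035,-.056,.012,12)],.015)
grab('wrist','w22')
E
```

```text
t 30.00 tcp [ 0.4254 -0.0109  0.213 ] xang -87.31 deg z [-0.2091 -0.0093 -0.9779] F [-0.9 -0.5 -0.3] w 0.0095 j [-0.67  0.54  0.7   2.24 -0.5   0.75 -1.12]
TIP board x -98.4 y -37.6 z 12.2 mm, heading err -0.10 deg, pitch down 12.08, roll -0.03
wp (-0.035, -0.075, 0.012, 12) tcp [ 0.4484 -0.0072  0.2126] rows 2
wp (-0.035, -0.056, 0.012, 12) tcp [ 0.4674 -0.0063  0.2126] rows 2
dp [[-0.011, -0.095, -0.019], [-0.011, -0.095, -0.019], [0.0, -0.077, -0.016], [0.0, -0.077, -0.016]]
tw [[0.0, 0.0, -0.0], [0.0, 0.0, -0.0], [0.0, 0.0, 0.0], [0.0, 0.0, 0.0]]
```

View pics/w22.png

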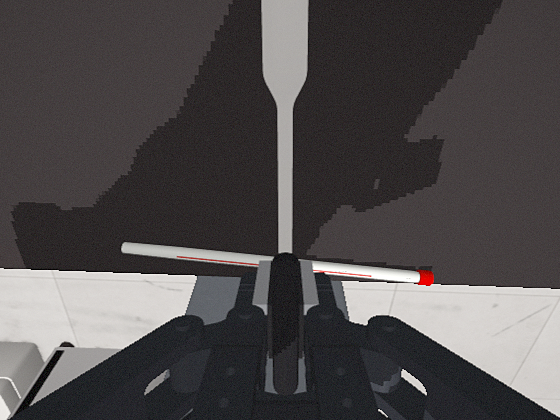

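Emit:
{"api": "apply_moves", "payload": {"dp": [[-0.016, -0.095, -0.019], [-0.01, -0.095, -0.019], [0, -0.077, -0.016], [0, -0.06, -0.012], [0, 0, 0]], "twist": [[0, 0, 0], [0, 0, 0], [0, 0, 0], [0, 0, 0], [0, 0, 0]], "jaw": [255, 255, 255, 255, 255]}}

```text
clock: 30.55
tcp_pos: [0.4708, -0.0056, 0.215]
orientation: [2.161, -2.06, -0.214]
contact_force: [0.1, 0.0, 0.6]
grip_width: 0.0088
```

```bash
cat >> h.py <<'E'
def arc(by,rad,phis,ps,px=-.018,pz=.026):
    return [(by,px-rad*np.cos(np.radians(a)),pz+rad*np.sin(np.radians(a))-.002,p) for a,p in zip(phis,ps)]
E
python3 - <<'E'
from h import *
rows(arc(-.035,.04,[0,20,40,60],[12,10,6,2]),.015)
E
```

```text
t 30.55 tcp [ 0.4708 -0.0056  0.215 ] xang -87.29 deg z [-0.2044 -0.009  -0.9789] F [0.1 0.  0.6] w 0.0088 j [-0.65  0.59  0.69  2.14 -0.51  0.81 -1.13]
TIP board x -51.9 y -34.4 z 14.6 mm, heading err -0.07 deg, pitch down 11.80, roll -0.04
wp (-0.035, np.float64(-0.057999999999999996), np.float64(0.024), 12) tcp [ 0.4654 -0.0064  0.2246] rows 1
wp (-0.035, np.float64(-0.05558770483143634), np.float64(0.03768080573302675), 10) tcp [ 0.4609 -0.0066  0.2353] rows 1
wp (-0.035, np.float64(-0.048641777724759125), np.float64(0.049711504387461566), 6) tcp [ 0.4542 -0.0069  0.2407] rows 1
wp (-0.035, np.float64(-0.038000000000000006), np.float64(0.05864101615137754), 2) tcp [ 0.4518 -0.007   0.242 ] rows 1
dp [[0.005, 0.061, -0.069], [-0.0, 0.056, -0.079], [0.0, 0.062, -0.034], [0.0, 0.021, -0.009]]
tw [[-0.002, 0.0, -0.001], [0.017, 0.0, 0.0], [0.033, 0.0, 0.0], [0.033, 0.0, -0.0]]
```

Emit:
{"api": "apply_moves", "payload": {"dp": [[0.003, 0.055, -0.07], [0, 0.05, -0.079], [0, 0.055, -0.04], [0, 0.02, -0.02], [0, 0, 0]], "twist": [[0, 0, 0], [0.017, 0, 0], [0.033, 0, 0], [0.033, 0, 0], [0, 0, 0]], "jaw": [255, 255, 255, 255, 255]}}

```text
clock: 31.05
tcp_pos: [0.4514, -0.0077, 0.246]
orientation: [2.257, -2.155, -0.033]
contact_force: [-0.3, -0.5, -0.8]
grip_width: 0.0094
```

```bash
python3 - <<'E'
from h import *
rows(arc(-.035,.040,[75,90,105],[0,0,0]),.015)
grab('scene','s2'); c=load('s2')['color'][150:290,200:420]; cv2.imwrite('pics/s2z.png',cv2.resize(c[:,:,::-1],None,fx=3.6,fy=3.6,interpolation=2))
grab('top','t2'); c=load('t2')['color'][140:240,220:360]; cv2.imwrite('pics/t2z.png',cv2.resize(c[:,:,::-1],None,fx=5,fy=5,interpolation=2))
E
```

```text
t 31.05 tcp [ 0.4514 -0.0077  0.246 ] xang -87.36 deg z [-2.970e-02 -2.000e-04 -9.996e-01] F [-0.3 -0.5 -0.8] w 0.0094 j [-0.71  0.46  0.73  2.23 -0.51  0.65 -1.13]
TIP board x -37.5 y -35.7 z 63.3 mm, heading err -0.15 deg, pitch down 1.70, roll -0.07
wp (-0.035, np.float64(-0.028352761804100828), np.float64(0.06263703305156273), 0) tcp [ 0.4551 -0.0069  0.2418] rows 1
wp (-0.035, np.float64(-0.018000000000000002), np.float64(0.064), 0) tcp [ 0.4655 -0.0064  0.2432] rows 1
wp (-0.035, np.float64(-0.007647238195899164), np.float64(0.06263703305156273), 0) tcp [ 0.4758 -0.0059  0.2418] rows 1
dp [[-0.006, -0.032, 0.034], [0.0, -0.086, -0.011], [-0.0, -0.086, 0.011]]
tw [[0.014, 0.001, -0.001], [0.0, -0.0, -0.0], [0.0, -0.0, -0.0]]
```

View pics/s2z.png

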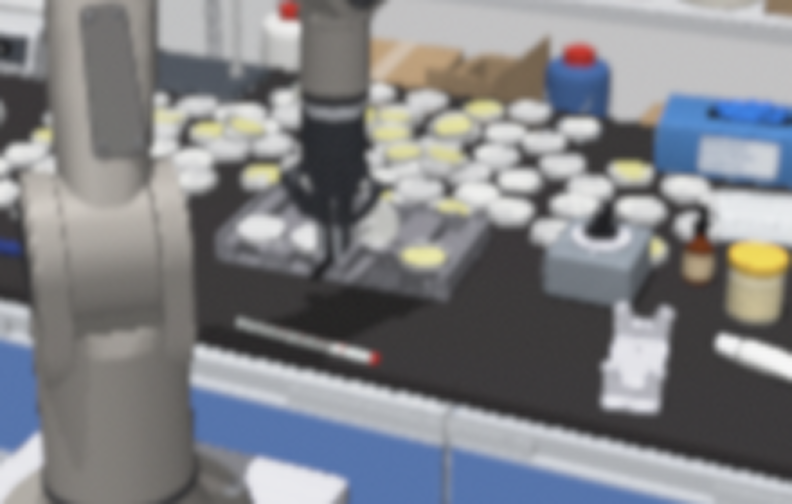

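View pics/t2z.png

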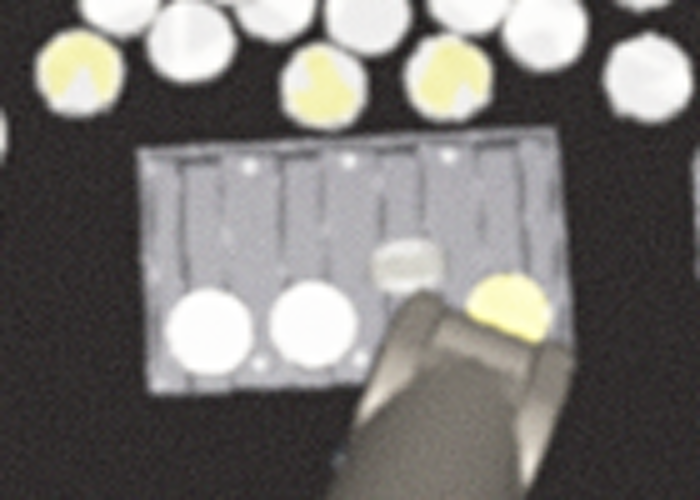

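Emit:
{"api": "apply_moves", "payload": {"dp": [[-0.005, -0.08, 0], [0, -0.08, 0], [0, -0.08, 0], [0, 0, 0]], "twist": [[0.012, 0, 0], [0, 0, 0], [0, 0, 0], [0, 0, 0]], "jaw": [255, 255, 255, 255]}}

```text
clock: 31.55
tcp_pos: [0.4846, -0.0049, 0.2449]
orientation: [2.27, -2.164, -0.008]
contact_force: [-0.3, 0.9, 0.3]
grip_width: 0.0096
```

```bash
python3 - <<'E'
from h import *
tip()
grab('scene','s3'); c=load('s3')['color'][180:250,240:360]; cv2.imwrite('pics/s3z.png',cv2.resize(c[:,:,::-1],None,fx=5,fy=5,interpolation=2))
grab('top','t3'); c=load('t3')['color'][140:240,220:360]; cv2.imwrite('pics/t3z.png',cv2.resize(c[:,:,::-1],None,fx=5,fy=5,interpolation=2))
E
```

```text
t 31.55 tcp [ 0.4846 -0.0049  0.2449] xang -87.25 deg z [-7.2e-03 -2.0e-04 -1.0e+00] F [-0.3  0.9  0.3] w 0.0096 j [-0.68  0.5   0.71  2.17 -0.53  0.66 -1.12]
TIP board x -0.1 y -34.5 z 64.8 mm, heading err -0.04 deg, pitch down 0.41, roll -0.01
```

View pics/t3z.png

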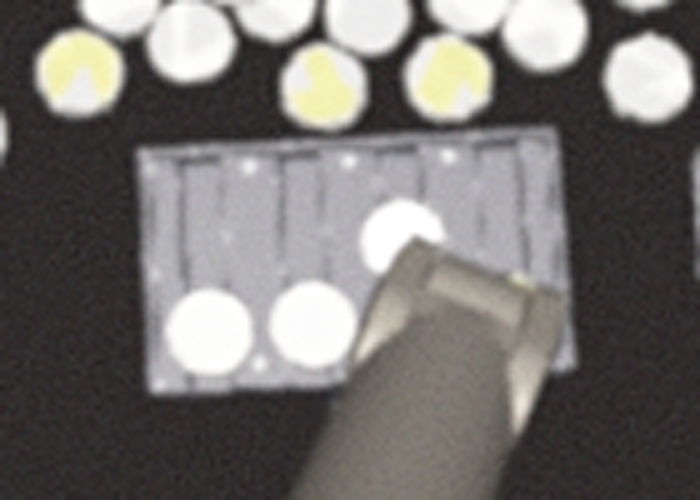

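```bash
python3 - <<'E'
from h import *
rows([(-.035,-.03,.075,0),(.035,-.100,.070,12)],.04)
E
```

```text
t 31.65 tcp [ 0.4831 -0.0051  0.2446] xang -87.28 deg z [-9.e-03 -1.e-04 -1.e+00] F [-0.  -0.6 -0.4] w 0.0094 j [-0.68  0.5   0.71  2.17 -0.53  0.66 -1.12]
TIP board x -1.9 y -34.7 z 64.3 mm, heading err -0.07 deg, pitch down 0.51, roll -0.02
wp (-0.035, -0.03, 0.075, 0) tcp [ 0.4535 -0.007   0.2542] rows 1
wp (0.035, -0.1, 0.07, 12) tcp [0.42   0.0615 0.2706] rows 2
dp [[0.004, 0.248, -0.078], [-0.292, 0.125, -0.069], [-0.292, 0.132, -0.055]]
tw [[0.004, 0.0, -0.001], [-0.05, 0.0, -0.0], [-0.05, 0.0, -0.0]]
```

Emit:
{"api": "apply_moves", "payload": {"dp": [[0.004, 0.248, -0.078], [-0.292, 0.125, -0.069], [-0.27, 0.12, -0.055], [0, 0, 0], [0, 0, 0]], "twist": [[0.004, 0, 0], [-0.05, 0, 0], [-0.05, 0, 0], [0, 0, 0], [0, 0, 0]], "jaw": [255, 255, 255, 255, 255]}}

```text
clock: 32.15
tcp_pos: [0.4186, 0.059, 0.2707]
orientation: [2.146, -2.056, -0.224]
contact_force: [-0.9, -0.2, -0.8]
grip_width: 0.0089
```

```bash
python3 - <<'E'
from h import *
rows([(.035,-.098,.04,12),(.035,-.098,.013,12)],.03)
grab('top','t4'); c=load('t4')['color'][140:240,220:360]; cv2.imwrite('pics/t4z.png',cv2.resize(c[:,:,::-1],None,fx=5,fy=5,interpolation=2))
E
```

```text
t 32.15 tcp [0.4186 0.059  0.2707] xang -87.51 deg z [-0.2181 -0.0124 -0.9758] F [-0.9 -0.2 -0.8] w 0.0089 j [-0.92  0.43  0.8   2.22 -0.42  0.89 -1.35]
TIP board x -103.7 y 31.5 z 69.2 mm, heading err -0.34 deg, pitch down 12.62, roll 0.17
wp (0.035, -0.098, 0.04, 12) tcp [0.422  0.0616 0.2406] rows 2
wp (0.035, -0.098, 0.013, 12) tcp [0.422  0.0616 0.2136] rows 1
dp [[-0.011, -0.042, 0.119], [-0.01, -0.041, 0.119], [-0.0, -0.047, 0.22]]
tw [[0.003, -0.0, -0.001], [0.003, -0.0, -0.001], [-0.0, 0.0, -0.0]]
```

View pics/t4z.png

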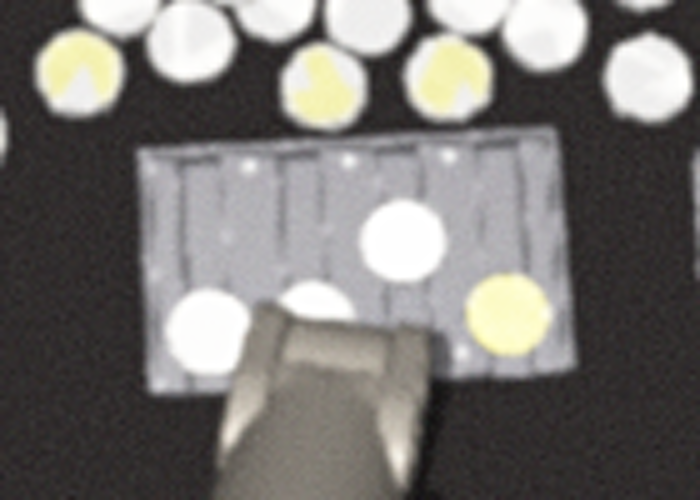

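Good: first lid flat at the middle; others in place. Down, check, insert.

Emit:
{"api": "apply_moves", "payload": {"dp": [[-0.011, -0.042, 0.119], [-0.01, -0.041, 0.119], [0, -0.025, 0.12], [0, -0.02, 0.09], [0, 0, 0]], "twist": [[0.003, 0, -0.001], [0.003, 0, -0.001], [0, 0, 0], [0, 0, 0], [0, 0, 0]], "jaw": [255, 255, 255, 255, 255]}}

```text
clock: 32.7
tcp_pos: [0.4236, 0.0575, 0.2126]
orientation: [2.154, -2.069, -0.207]
contact_force: [0.1, 0.0, 0.2]
grip_width: 0.0093
```

```bash
python3 - <<'E'
from h import *
rows([(.035,-.075,.012,12),(.035,-.058,.012,12)],.015)
E
```

```text
t 32.70 tcp [0.4236 0.0575 0.2126] xang -87.66 deg z [-0.2005 -0.0107 -0.9796] F [0.1 0.  0.2] w 0.0093 j [-0.82  0.54  0.7   2.24 -0.54  0.76 -1.24]
TIP board x -95.2 y 29.6 z 12.6 mm, heading err -0.48 deg, pitch down 11.58, roll 0.14
wp (0.035, -0.075, 0.012, 12) tcp [0.445  0.0627 0.2126] rows 2
wp (0.035, -0.058, 0.012, 12) tcp [0.462  0.0635 0.2126] rows 2
dp [[-0.018, -0.088, -0.018], [-0.018, -0.088, -0.018], [0.0, -0.069, -0.015], [0.0, -0.069, -0.015]]
tw [[-0.002, -0.0, -0.002], [-0.002, -0.0, -0.002], [0.0, 0.0, 0.0], [0.0, 0.0, 0.0]]
```

Emit:
{"api": "apply_moves", "payload": {"dp": [[-0.045, 0, 0], [-0.005, -0.088, -0.018], [0, -0.088, -0.018], [0, -0.06, -0.012], [0, -0.045, -0.01], [0, 0, 0]], "twist": [[0, 0, -0.003], [-0.002, 0, -0.002], [-0.001, 0, 0], [0, 0, 0], [0, 0, 0], [0, 0, 0]], "jaw": [255, 255, 255, 255, 255, 255]}}

```text
clock: 33.3
tcp_pos: [0.4627, 0.0653, 0.2143]
orientation: [2.165, -2.057, -0.211]
contact_force: [0.2, -0.5, 0.0]
grip_width: 0.0095
```

```bash
python3 - <<'E'
from h import *
rows(arc(.035,.038,[0,20,40,60],[12,10,6,2]),.015)
E
```

```text
t 33.30 tcp [0.4627 0.0653 0.2143] xang -87.08 deg z [-0.2029 -0.0101 -0.9791] F [ 0.2 -0.5  0. ] w 0.0095 j [-0.8   0.59  0.69  2.15 -0.54  0.81 -1.24]
TIP board x -56.3 y 37.0 z 14.1 mm, heading err 0.14 deg, pitch down 11.72, roll -0.02
wp (0.035, np.float64(-0.055999999999999994), np.float64(0.024), 12) tcp [0.464  0.0636 0.2246] rows 1
wp (0.035, np.float64(-0.05370831958986452), np.float64(0.03699676544637541), 10) tcp [0.4593 0.0634 0.2347] rows 1
wp (0.035, np.float64(-0.047109688838521166), np.float64(0.04842592916808849), 6) tcp [0.4524 0.0631 0.2394] rows 1
wp (0.035, np.float64(-0.037000000000000005), np.float64(0.05690896534380867), 2) tcp [0.4494 0.0629 0.2403] rows 1
dp [[0.014, 0.007, -0.086], [-0.0, 0.055, -0.074], [0.0, 0.064, -0.029], [0.0, 0.025, -0.005]]
tw [[-0.002, -0.0, 0.001], [0.017, -0.0, 0.0], [0.033, 0.0, 0.0], [0.033, 0.0, -0.0]]
```

Emit:
{"api": "apply_moves", "payload": {"dp": [[0.01, 0.01, -0.086], [0, 0.05, -0.079], [0, 0.058, -0.035], [0, 0.022, -0.015], [0, 0, 0], [0, -0.08, 0], [0, -0.08, 0], [0, -0.08, 0], [0, 0, 0]], "twist": [[0, 0, 0], [0.017, 0, 0], [0.033, 0, 0], [0.033, 0, 0], [0, 0, 0], [0.01, 0, 0], [0, 0, 0], [0, 0, 0], [0, 0, 0]], "jaw": [255, 255, 255, 255, 255, 255, 255, 255, 255]}}

```text
clock: 34.2
tcp_pos: [0.4826, 0.0642, 0.2459]
orientation: [2.274, -2.162, -0.009]
contact_force: [0.4, 0.4, -0.6]
grip_width: 0.0093
```

```bash
python3 - <<'E'
from h import *
rows([(.035,-.03,.075,0),(.105,-.100,.070,12)],.04)
grab('top','t5'); c=load('t5')['color'][140:240,220:360]; cv2.imwrite('pics/t5z.png',cv2.resize(c[:,:,::-1],None,fx=5,fy=5,interpolation=2))
E
```

```text
t 34.20 tcp [0.4826 0.0642 0.2459] xang -87.12 deg z [-0.0065  0.0011 -1.    ] F [ 0.4  0.4 -0.6] w 0.0093 j [-0.83  0.5   0.72  2.16 -0.54  0.67 -1.25]
TIP board x 1.4 y 35.1 z 65.9 mm, heading err 0.09 deg, pitch down 0.37, roll -0.08
wp (0.035, -0.03, 0.075, 0) tcp [0.4501 0.063  0.2542] rows 1
wp (0.105, -0.1, 0.07, 12) tcp [0.4166 0.1314 0.2706] rows 2
dp [[-0.003, 0.272, -0.068], [-0.292, 0.125, -0.069], [-0.292, 0.132, -0.055]]
tw [[0.003, 0.001, 0.001], [-0.05, -0.0, -0.0], [-0.05, -0.0, -0.0]]
```

View pics/t5z.png

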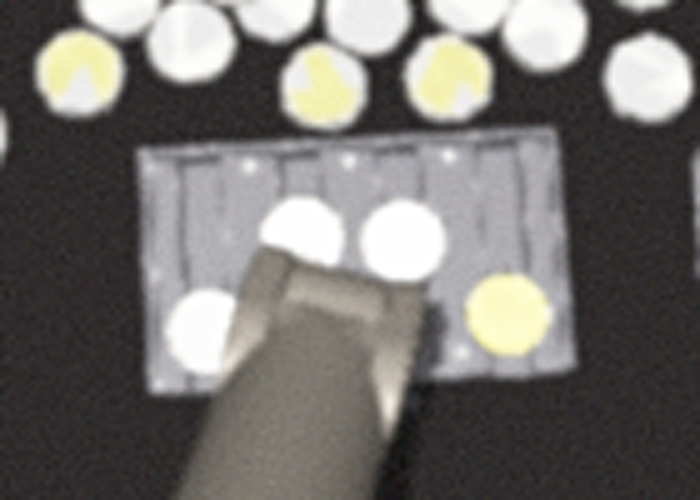

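Second flipped. On to slot +105.

Emit:
{"api": "apply_moves", "payload": {"dp": [[-0.003, 0.272, -0.068], [-0.292, 0.125, -0.069], [-0.29, 0.12, -0.055], [0, 0, 0], [0, 0, 0]], "twist": [[0.003, 0, 0], [-0.05, 0, 0], [-0.05, 0, 0], [0, 0, 0], [0, 0, 0]], "jaw": [255, 255, 255, 255, 255]}}

```text
clock: 34.75
tcp_pos: [0.4154, 0.1312, 0.2701]
orientation: [2.148, -2.052, -0.224]
contact_force: [-0.3, -0.6, -0.2]
grip_width: 0.0093
```

```bash
python3 - <<'E'
from h import *
rows([(.105,-.098,.013,12)],.02)
f=grab('top','t6'); c=load('t6')['color'][140:240,220:360]; cv2.imwrite('pics/t6z.png',cv2.resize(c[:,:,::-1],None,fx=5,fy=5,interpolation=2))
E
```

```text
t 34.75 tcp [0.4154 0.1312 0.2701] xang -87.37 deg z [-0.2192 -0.0139 -0.9756] F [-0.3 -0.6 -0.2] w 0.0093 j [-1.05  0.44  0.79  2.2  -0.46  0.9  -1.47]
TIP board x -103.7 y 103.8 z 68.5 mm, heading err -0.22 deg, pitch down 12.68, roll 0.23
wp (0.105, -0.098, 0.013, 12) tcp [0.4186 0.1315 0.2136] rows 3
dp [[-0.001, -0.043, 0.151], [-0.001, -0.043, 0.151], [-0.001, -0.042, 0.151]]
tw [[0.002, -0.001, -0.001], [0.002, -0.001, -0.001], [0.002, -0.001, -0.001]]
```

View pics/t6z.png

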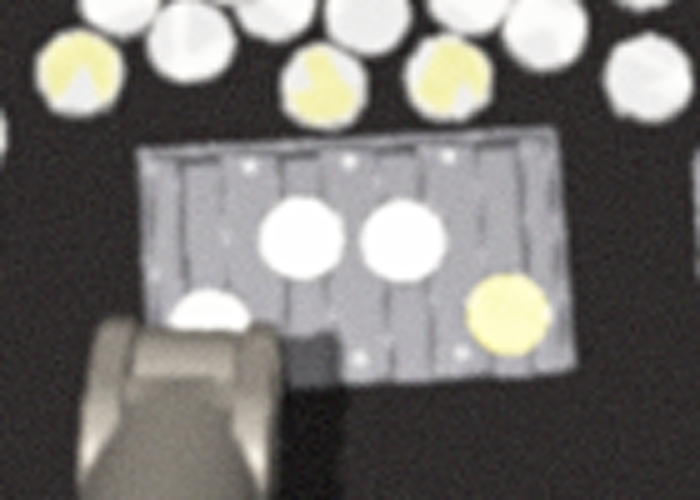

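Emit:
{"api": "apply_moves", "payload": {"dp": [[-0.01, -0.035, 0.151], [-0.01, -0.035, 0.151], [-0.005, -0.03, 0.13], [0, 0, 0]], "twist": [[0.002, -0.001, -0.002], [0.002, -0.001, -0.002], [0, 0, -0.001], [0, 0, 0]], "jaw": [255, 255, 255, 255]}}

```text
clock: 35.2
tcp_pos: [0.4174, 0.1308, 0.2151]
orientation: [2.162, -2.057, -0.217]
contact_force: [-0.6, 0.1, -0.0]
grip_width: 0.0091
```

```bash
python3 - <<'E'
from h import *
rows([(.105,-.075,.012,12),(.105,-.058,.012,12)],.015)
E
```

```text
t 35.20 tcp [0.4174 0.1308 0.2151] xang -87.14 deg z [-0.2067 -0.0083 -0.9784] F [-0.6  0.1 -0. ] w 0.0091 j [-0.97  0.55  0.69  2.22 -0.57  0.78 -1.37]
TIP board x -99.0 y 104.8 z 14.5 mm, heading err 0.10 deg, pitch down 11.94, roll -0.12
wp (0.105, -0.075, 0.012, 12) tcp [0.4416 0.1326 0.2126] rows 2
wp (0.105, -0.058, 0.012, 12) tcp [0.4586 0.1335 0.2126] rows 2
dp [[-0.003, -0.101, -0.011], [-0.003, -0.101, -0.011], [0.0, -0.069, -0.015], [0.0, -0.069, -0.015]]
tw [[-0.0, 0.0, 0.0], [-0.0, 0.0, 0.0], [-0.0, -0.0, -0.0], [-0.0, -0.0, -0.0]]
```

Emit:
{"api": "apply_moves", "payload": {"dp": [[-0.003, -0.101, -0.011], [-0.003, -0.101, -0.011], [0, -0.065, -0.013], [0, -0.045, -0.01], [0, 0, 0]], "twist": [[0, 0, 0], [0, 0, 0], [0, 0, 0], [0, 0, 0], [0, 0, 0]], "jaw": [255, 255, 255, 255, 255]}}

```text
clock: 35.7
tcp_pos: [0.4608, 0.1317, 0.2145]
orientation: [2.162, -2.063, -0.213]
contact_force: [-0.2, 0.6, 0.0]
grip_width: 0.0093
```

```bash
python3 - <<'E'
from h import *
rows(arc(.105,.038,[0,20,40,60],[12,10,6,2]),.015)
E
```

```text
t 35.70 tcp [0.4608 0.1317 0.2145] xang -87.34 deg z [-0.2021 -0.0075 -0.9793] F [-0.2  0.6  0. ] w 0.0093 j [-0.92  0.6   0.69  2.13 -0.58  0.83 -1.35]
TIP board x -54.7 y 103.3 z 14.3 mm, heading err -0.11 deg, pitch down 11.67, roll -0.11
wp (0.105, np.float64(-0.055999999999999994), np.float64(0.024), 12) tcp [0.4606 0.1336 0.2246] rows 1
wp (0.105, np.float64(-0.05370831958986452), np.float64(0.03699676544637541), 10) tcp [0.4559 0.1333 0.2347] rows 1
wp (0.105, np.float64(-0.047109688838521166), np.float64(0.04842592916808849), 6) tcp [0.449  0.133  0.2394] rows 1
wp (0.105, np.float64(-0.037000000000000005), np.float64(0.05690896534380867), 2) tcp [0.446  0.1328 0.2403] rows 1
dp [[-0.016, 0.018, -0.083], [-0.0, 0.055, -0.074], [0.0, 0.064, -0.029], [0.0, 0.025, -0.005]]
tw [[-0.003, 0.001, -0.001], [0.017, 0.0, 0.0], [0.033, 0.0, 0.0], [0.033, 0.0, -0.0]]
```

Emit:
{"api": "apply_moves", "payload": {"dp": [[-0.012, 0.018, -0.085], [0, 0.052, -0.079], [0, 0.058, -0.035], [0, 0.022, -0.015], [0, 0, 0], [0, -0.08, 0], [0, -0.08, 0], [0, -0.08, 0], [0, 0, 0]], "twist": [[0, 0, 0], [0.017, 0, 0], [0.033, 0, 0], [0.033, 0, 0], [0, 0, 0], [0.01, 0, 0], [0, 0, 0], [0, 0, 0], [0, 0, 0]], "jaw": [255, 255, 255, 255, 255, 255, 255, 255, 255]}}

```text
clock: 36.6
tcp_pos: [0.4789, 0.1348, 0.2469]
orientation: [2.273, -2.168, -0.011]
contact_force: [0.7, 0.1, -0.6]
grip_width: 0.0093
```

```bash
python3 - <<'E'
from h import *
rows([(.105,-.05,.1,0)],.04)
grab('top','t7'); c=load('t7')['color'][140:240,220:360]; cv2.imwrite('pics/t7z.png',cv2.resize(c[:,:,::-1],None,fx=5,fy=5,interpolation=2))
E
```

```text
t 36.60 tcp [0.4789 0.1348 0.2469] xang -87.28 deg z [-0.0052  0.0047 -1.    ] F [ 0.7  0.1 -0.6] w 0.0093 j [-0.97  0.52  0.74  2.14 -0.56  0.69 -1.37]
TIP board x 1.4 y 106.1 z 67.1 mm, heading err -0.07 deg, pitch down 0.29, roll -0.28
wp (0.105, -0.05, 0.1, 0) tcp [0.4267 0.1319 0.2792] rows 2
dp [[0.001, 0.219, -0.133], [0.001, 0.218, -0.134]]
tw [[0.001, 0.001, -0.0], [0.001, 0.001, -0.0]]
```

View pics/t7z.png

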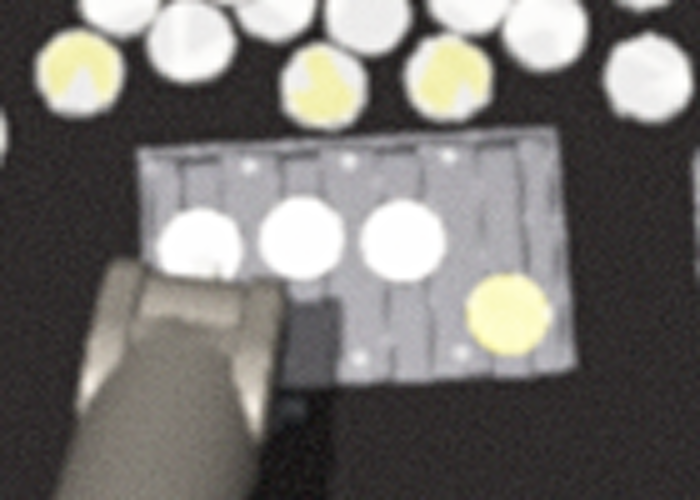

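Emit:
{"api": "apply_moves", "payload": {"dp": [[0, 0.15, -0.2], [0, 0.1, -0.3], [0.1, 0, -0.3], [0.36, 0, 0], [0.36, 0, 0], [0.36, 0, 0], [0.36, 0, 0], [0.36, 0, 0], [0.36, 0, 0], [0.36, 0, 0], [0.36, 0, 0], [0.3, 0, 0], [0.2, 0, 0], [0, 0, 0], [0, 0, 0]], "twist": [[0, 0, 0], [0, 0, 0], [0, 0, 0], [0, 0, 0], [0, 0, 0], [0, 0, 0], [0, 0, 0], [0, 0, 0], [0, 0, 0], [0, 0, 0], [0, 0, 0], [0, 0, 0], [0, 0, -0.04], [0, 0, -0.04], [0, 0, 0]], "jaw": [255, 255, 255, 255, 255, 255, 255, 255, 255, 255, 255, 255, 255, 255, 255]}}

```text
clock: 38.15
tcp_pos: [0.4689, -0.2999, 0.3425]
orientation: [2.447, -1.951, -0.023]
contact_force: [-0.0, -0.1, 0.0]
grip_width: 0.0091
```

```bash
python3 - <<'E'
from h import *
plan([.44,-.35,.35],np.radians(-77)); grab('wrist','w23')
E
```

```text
t 38.15 tcp [ 0.4689 -0.2999  0.3425] xang -77.12 deg z [-0.0191 -0.     -0.9998] F [-0.  -0.1  0. ] w 0.0091 j [-0.18  0.47  0.83  1.94 -0.41  0.94 -0.49]
TURN total deg [ 1.07  0.24 -0.12]  rows 1 each [ 0.0089  0.002  -0.001 ]
SHIFT mm [42.3 39.4 -7.5]  rows 2 each [ 0.1762  0.1642 -0.0313]
(shift in present axes: rows 2 each [ 0.1764  0.1644 -0.029 ] )
```

View pics/w23.png

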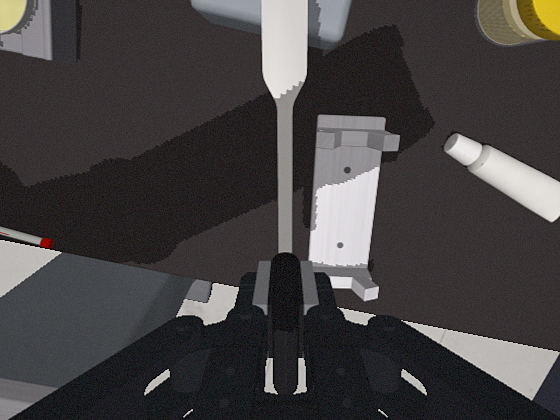

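```bash
python3 - <<'E'
from h import *
c=load('w23')['color'][100:310,290:420]; cv2.imwrite('pics/z5.png',cv2.resize(c[:,:,::-1],None,fx=2.85*1.3,fy=2.85,interpolation=2)) if 0 else cv2.imwrite('pics/z5.png',cv2.resize(c[:,:,::-1],None,fx=2.85,fy=2.85,interpolation=2))
E
```

```text
(no output)
```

View pics/z5.png

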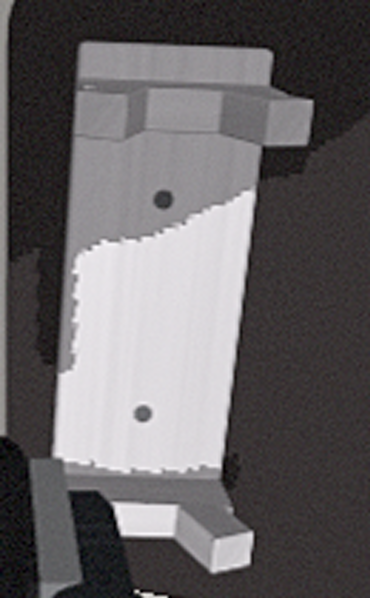

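```bash
python3 - <<'E'
from h import *
f=load('w23')
P=lambda u,v,z: cast(f,290+u/2.85,100+v/2.85,z)[:2]
FL,FR=P(80,42,.008),P(272,50,.008); s1,s2=P(163,200,.008),P(143,413,.008)
print('far end',FL,FR,np.linalg.norm(FL-FR)); print('screws',s1,s2,np.linalg.norm(s1-s2))
d=s1-s2; print('axis from screws',np.degrees(np.arctan2(d[1],d[0])))
L=P(57,440,.008)-FL; print('left edge dir',np.degrees(np.arctan2(-L[1],-L[0])))
Rr=P(262,150,.008)-P(224,455,.008); print('right edge dir',np.degrees(np.arctan2(Rr[1],Rr[0])))
w=FL-FR; print('from end',np.degrees(np.arctan2(w[1],w[0]))-90)
u=d/np.linalg.norm(d); print('screw mid',(s1+s2)/2,'from end', (FL+FR)/2-u*.08)
for p in [(147,88),(222,92),(222,134),(144,128)]: print('floor',P(*p,.026))
fl=np.mean([P(*p,.026) for p in [(147,88),(222,92),(222,134),(144,128)]],0); print(fl, fl-u*.064)
print('near floor right', P(180,503,.026),P(176,536,.026))
n=np.array([-u[1],u[0]]); 
for p in [(147,88),(222,92),(222,134),(144,128),(180,503),(176,536)]: q=P(*p,.026)-(s1+s2)/2; print(p,'along',q@u,'lat',q@n)
E
```

```text
far end [ 0.5301965 -0.3125026] [ 0.54038441 -0.3668229 ] 0.05526743196464179
screws [ 0.49111773 -0.34852902] [ 0.42211734 -0.36175072] 0.07025573136140631
axis from screws 10.847406523433156
left edge dir 11.206553865400624
right edge dir 10.804017722753159
from end 10.622568283555594
screw mid [ 0.45661753 -0.35513987] from end [ 0.4567199  -0.35471827]
floor [ 0.52339191 -0.33166524]
floor [ 0.52695239 -0.35196583]
floor [ 0.51596289 -0.35536457]
floor [ 0.51271142 -0.33383175]
[ 0.51975465 -0.34320685] [ 0.45689821 -0.35525126]
near floor right [ 0.40227488 -0.37676635] [ 0.39061168 -0.3788832 ]
(147, 88) along 0.06999902714187552 lat 0.010488646641713364
(222, 92) along 0.0696754370774314 lat -0.010119273159920988
(222, 134) along 0.058242681625567935 lat -0.011389125283530215
(144, 128) along 0.05910165301564074 lat 0.010370849276602083
(180, 503) along -0.05744162330420194 lat -0.011013095156773105
(176, 536) along -0.06929480565499556 lat -0.010897173349005865
```

```bash
python3 - <<'E'
from h import *
a=load('w21')['color'].astype(int);b=load('w23')['color'].astype(int)
for v in (75,90,150,240):
    for im in (a,b):
        x=np.where(im[v,240:330].min(1)>90)[0]+240; print(v,x.min() if len(x) else None,x.max() if len(x) else None,end=' | ')
    print()
plan([.4272,-.3606,.255],np.radians(-79.15))
E
```

```text
75 262 305 | 75 263 306 | 
90 269 299 | 90 269 299 | 
150 277 291 | 150 277 329 | 
240 278 291 | 240 278 329 | 
t 38.20 tcp [ 0.4688 -0.2999  0.3426] xang -77.24 deg z [-1.900e-02 -4.000e-04 -9.998e-01] F [ 0.5 -1.   0.6] w 0.0094 j [-0.18  0.47  0.83  1.94 -0.41  0.94 -0.49]
TURN total deg [1.07 0.2  1.91]  rows 1 each [0.0089 0.0017 0.0159]
SHIFT mm [51.8 52.3 87.6]  rows 3 each [0.1439 0.1453 0.2432]
(shift in present axes: rows 3 each [0.1399 0.1454 0.2455] )
```

Emit:
{"api": "apply_moves", "payload": {"dp": [[0.14, 0.145, 0.1], [0.14, 0.145, 0.2], [0.12, 0.12, 0.2], [0, 0, 0.15], [0, 0, 0], [0, 0, 0]], "twist": [[0.009, 0.002, 0.016], [0, 0, 0], [0, 0, 0], [0, 0, 0], [0, 0, 0], [0, 0, 0]], "jaw": [255, 255, 255, 255, 255, 255]}}

```text
clock: 38.8
tcp_pos: [0.4312, -0.354, 0.2621]
orientation: [-2.414, 2.008, 0.002]
contact_force: [0.5, 0.4, -0.8]
grip_width: 0.0092
```

```bash
python3 - <<'E'
from h import *
plan([.4272,-.3606,.230],np.radians(-79.15))
E
```

```text
t 38.80 tcp [ 0.4312 -0.354   0.2621] xang -79.50 deg z [ 4.0e-04  2.1e-03 -1.0e+00] F [ 0.5  0.4 -0.8] w 0.0092 j [ 0.03  0.58  0.73  1.99 -0.55  0.78 -0.3 ]
TURN total deg [-0.05  0.12 -0.35]  rows 1 each [-0.0004  0.001  -0.0029]
SHIFT mm [ 5.7  5.2 32.1]  rows 1 each [0.0475 0.0431 0.2677]
(shift in present axes: rows 1 each [0.0483 0.043  0.2675] )
```

Emit:
{"api": "apply_moves", "payload": {"dp": [[0.048, 0.043, 0], [0, 0, 0.14], [0, 0, 0.1], [0, 0, 0]], "twist": [[0, 0.001, -0.003], [0, 0, 0], [0, 0, 0], [0, 0, 0]], "jaw": [255, 255, 255, 255]}}

```text
clock: 39.2
tcp_pos: [0.4291, -0.3599, 0.2334]
orientation: [-2.423, 1.996, -0.007]
contact_force: [0.2, 0.4, -0.3]
grip_width: 0.0095
```

```bash
python3 - <<'E'
from h import *
plan([.4272,-.3606,.2065],np.radians(-79.15)); grab('wrist','w24')
E
```

```text
t 39.20 tcp [ 0.4291 -0.3599  0.2334] xang -78.96 deg z [ 0.0047 -0.0013 -1.    ] F [ 0.2  0.4 -0.3] w 0.0095 j [ 0.07  0.62  0.69  2.   -0.59  0.72 -0.25]
TURN total deg [-0.25 -0.13  0.19]  rows 1 each [-0.0021 -0.0011  0.0016]
SHIFT mm [ 0.4  2.  26.9]  rows 1 each [0.003  0.0169 0.2241]
(shift in present axes: rows 1 each [0.0025 0.0179 0.224 ] )
```

View pics/w24.png

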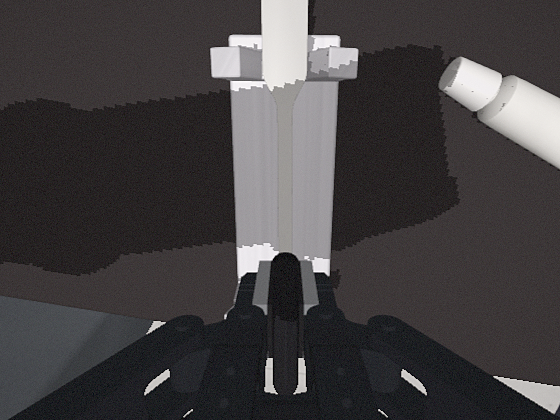

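Emit:
{"api": "apply_moves", "payload": {"dp": [[0.002, 0.018, 0.1], [0, 0, 0.08], [0, 0, 0.03], [0, 0, 0]], "twist": [[-0.002, -0.001, 0.002], [0, 0, 0], [0, 0, 0], [0, 0, 0]], "jaw": [255, 255, 255, 255]}}

```text
clock: 39.65
tcp_pos: [0.4272, -0.3606, 0.2064]
orientation: [-2.42, 2.003, -0.0]
contact_force: [1.1, 0.4, 0.2]
grip_width: 0.0093
```

```bash
python3 - <<'E'
from h import *
plan([.4272,-.3606,.2060],np.radians(-79.15))
E
```

```text
t 39.65 tcp [ 0.4272 -0.3606  0.2064] xang -79.22 deg z [ 1.e-04  1.e-04 -1.e+00] F [1.1 0.4 0.2] w 0.0093 j [ 0.11  0.66  0.65  2.01 -0.63  0.68 -0.22]
TURN total deg [-0.    0.   -0.07]  rows 1 each [-0.      0.     -0.0005]
SHIFT mm [-0.   0.   0.4]  rows 1 each [-0.0003  0.0003  0.0034]
(shift in present axes: rows 1 each [-0.0003  0.0003  0.0034] )
```

Emit:
{"api": "apply_moves", "payload": {"dp": [[0, 0, 0.003], [0, 0, 0], [0, 0, 0], [0, 0, 0], [0, 0, -0.05], [0, 0, -0.2], [0, 0, -0.35], [0, 0, -0.35], [0, 0, -0.3], [0, 0, 0]], "twist": [[0, 0, 0], [0, 0, 0], [0, 0, 0], [0, 0, 0], [0, 0, 0], [0, 0, 0], [0, 0, 0], [0, 0, 0], [0, 0, 0], [0, 0, 0]], "jaw": [255, 150, 120, 120, 120, 120, 120, 120, 120, 120]}}

```text
clock: 40.65
tcp_pos: [0.4268, -0.3615, 0.3637]
orientation: [2.418, -2.005, 0.0]
contact_force: [-0.4, 0.1, 0.7]
grip_width: 0.0451
```

```bash
python3 - <<'E'
from h import *
st(); grab('wrist','w25')
E
```

```text
t 40.65 tcp [ 0.4268 -0.3615  0.3637] xang -79.32 deg z [-1.e-04 -2.e-04 -1.e+00] F [-0.4  0.1  0.7] w 0.0451 j [-0.07  0.44  0.86  1.92 -0.41  0.96 -0.4 ]
```

View pics/w25.png

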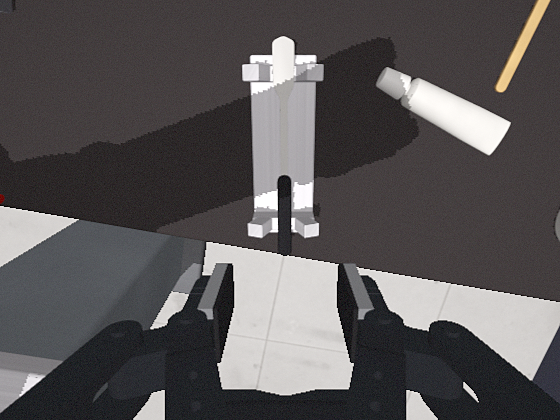

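```bash
python3 - <<'E'
from h import *
f=load('w25'); K=f['intrinsics']; o=f['obs'];Rt=Ro.from_rotvec(o['orientation']).as_matrix();H=f['hand_eye']
def pt(u,v):
    z=np.median(f['z_map'][v-1:v+2,u-1:u+2]); c=np.array([(u-K[0,2])/K[0,0]*z,(v-K[1,2])/K[1,1]*z,z]); return Rt@(H[:3,:3]@c+H[:3,3])+o['tcp_pos']
for v in [45,60,75,90,120,150,170,182,190,205,220,235,248]: print(v,pt(285,v).round(4))
# side check
for u in [246,318]: print(pt(u,72).round(4))
t=cast(f,284,37,.028);e=cast(f,285,253,.036);d=t-e;print(t,e,(t+e)/2,np.degrees(np.arctan2(d[1],d[0])),np.linalg.norm(d))
E
```

```text
45 [ 0.5405 -0.3403  0.0272]
60 [ 0.5298 -0.3423  0.0284]
75 [ 0.5189 -0.3444  0.0284]
90 [ 0.5077 -0.3465  0.0281]
120 [ 0.4846 -0.3509  0.0284]
150 [ 0.4603 -0.3555  0.028 ]
170 [ 0.4433 -0.3587  0.0276]
182 [ 0.4349 -0.3603  0.0363]
190 [ 0.4279 -0.3616  0.0359]
205 [ 0.4149 -0.3641  0.0367]
220 [ 0.4015 -0.3666  0.037 ]
235 [ 0.3873 -0.3693  0.0363]
248 [ 0.3752 -0.3716  0.0367]
[ 0.5148 -0.315   0.0418]
[ 0.5249 -0.3687  0.0429]
[ 0.54586821 -0.33850973  0.028     ] [ 0.36999344 -0.37257693  0.036     ] [ 0.45793083 -0.35554333  0.032     ] 10.962515026185427 0.17932235981747738
```

```bash
python3 - <<'E'
from h import *
grab('top','t8'); c=load('t8')['color'][140:270,180:420]; cv2.imwrite('pics/t8z.png',cv2.resize(c[:,:,::-1],None,fx=3.3,fy=3.3,interpolation=2))
f=load('t8'); 
m=(f['color'].min(2)>150).astype(np.uint8)
for u,v in [(260,189),(280,187),(301,187),(321,203)]:
    print((u,v),cast(f,u,v,.036).round(3), f['z_map'][v,u])
plan([.60,-.08,.42],np.radians(-80))
E
```

```text
(260, 189) [0.61  0.142 0.036] 1.5198762
(280, 187) [0.617 0.073 0.036] 1.5202689
(301, 187) [ 0.616 -0.     0.036] 1.5195812
(321, 203) [ 0.56  -0.068  0.036] 1.5095314
t 40.75 tcp [ 0.4262 -0.36    0.3599] xang -79.28 deg z [-0.0048  0.0033 -1.    ] F [ 0.6  0.9 -0.9] w 0.0451 j [-0.06  0.45  0.86  1.92 -0.41  0.96 -0.39]
TURN total deg [0.24 0.24 0.72]  rows 1 each [0.002 0.002 0.006]
SHIFT mm [-245.5 -219.8  -60.1]  rows 8 each [-0.2558 -0.2289 -0.0626]
(shift in present axes: rows 8 each [-0.2531 -0.2319 -0.0625] )
```

View pics/t8z.png

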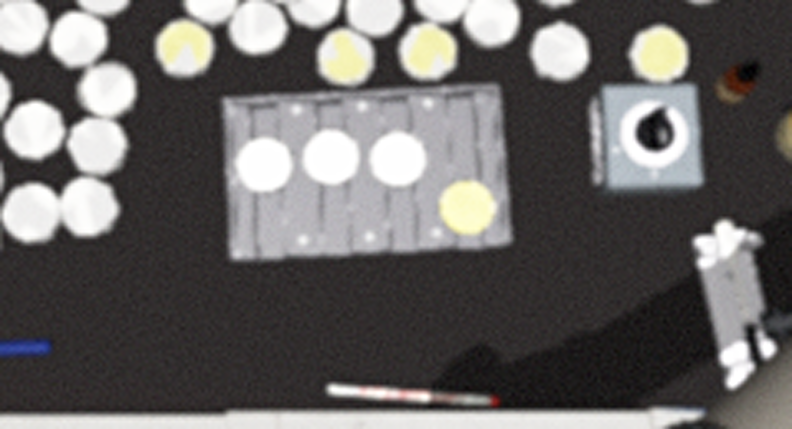

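Emit:
{"api": "apply_moves", "payload": {"dp": [[-0.2, -0.22, -0.06], [-0.2, -0.22, -0.06], [-0.2, -0.22, -0.06], [-0.2, -0.22, -0.06], [-0.2, -0.22, -0.06], [-0.2, -0.2, -0.06], [-0.12, -0.1, 0], [0, 0, 0], [0, 0, 0]], "twist": [[0, 0, -0.06], [0, 0, -0.06], [0, 0, -0.06], [0, 0, -0.06], [0, 0, -0.06], [0, 0, -0.06], [0, 0, -0.06], [0, 0, -0.06], [0, 0, 0]], "jaw": [120, 120, 120, 120, 120, 120, 120, 120, 120]}}

```text
clock: 41.65
tcp_pos: [0.4848, -0.1333, 0.3936]
orientation: [-3.095, 0.527, 0.041]
contact_force: [-0.6, -0.2, -0.4]
grip_width: 0.0454
```

```bash
python3 - <<'E'
from h import *
st(); grab('wrist','w26')
E
```

```text
t 41.65 tcp [ 0.4848 -0.1333  0.3936] xang -19.31 deg z [-0.0256  0.0058 -0.9997] F [-0.6 -0.2 -0.4] w 0.0454 j [-0.39  0.24  0.63  2.   -0.17  0.99 -0.01]
```

View pics/w26.png

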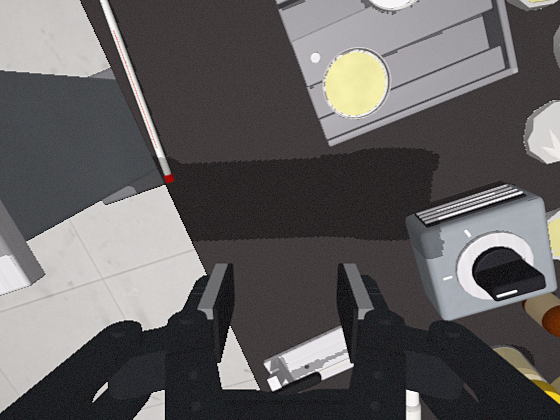

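```bash
python3 - <<'E'
from h import *
plan([.62,-.235,.38],np.radians(-19.3))
E
```

```text
t 41.70 tcp [ 0.4847 -0.1334  0.3934] xang -19.53 deg z [-0.0263  0.006  -0.9996] F [-0.3  0.6  0.1] w 0.0449 j [-0.39  0.24  0.63  2.   -0.17  0.99 -0.02]
TURN total deg [ 0.18  1.53 -0.23]  rows 1 each [ 0.0015  0.0128 -0.0019]
SHIFT mm [161.3  51.2  13.4]  rows 4 each [0.3361 0.1067 0.0279]
(shift in present axes: rows 4 each [0.3371 0.1053 0.0192] )
```

Emit:
{"api": "apply_moves", "payload": {"dp": [[0.33, 0.105, 0.02], [0.33, 0.105, 0.02], [0.33, 0.105, 0.02], [0.22, 0.07, 0.02], [0.06, 0.02, 0], [0, 0, 0]], "twist": [[0.001, 0.012, -0.002], [0, 0, 0], [0, 0, 0], [0, 0, 0], [0, 0, 0], [0, 0, 0]], "jaw": [120, 120, 120, 120, 120, 120]}}

```text
clock: 42.3
tcp_pos: [0.6136, -0.2358, 0.3748]
orientation: [3.09, -0.561, -0.018]
contact_force: [-0.4, 0.6, -0.3]
grip_width: 0.0452
```

```bash
python3 - <<'E'
from h import *
st(); grab('wrist','w27')
E
```

```text
t 42.30 tcp [ 0.6136 -0.2358  0.3748] xang -20.59 deg z [-0.0116  0.0016 -0.9999] F [-0.4  0.6 -0.3] w 0.0452 j [-0.15  0.54  0.61  1.66 -0.34  1.07  0.2 ]
```

View pics/w27.png

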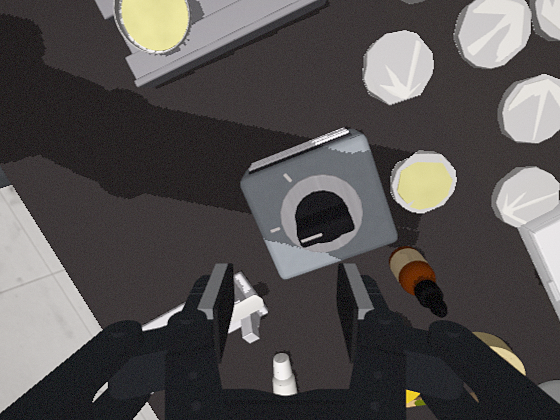

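```bash
python3 - <<'E'
from h import *
c=load('w27')['color'][120:290,230:410]; c=np.clip(c.astype(float)*1.5+20,0,255).astype(np.uint8);cv2.imwrite('pics/z6.png',cv2.resize(c[:,:,::-1],None,fx=3.5,fy=3.5,interpolation=2))
E
```

```text
(no output)
```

View pics/z6.png

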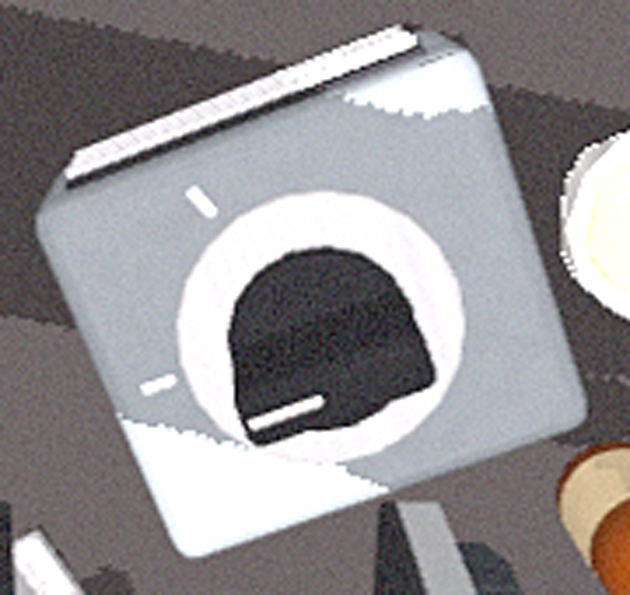

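```bash
python3 - <<'E'
from h import *
f=load('w27')
P=lambda u,v,z: cast(f,230+u/3.5,120+v/3.5,z)[:2]
print('ring c',P(321,327,.061),'diam',np.linalg.norm(P(178,327,.061)-P(465,327,.061)),np.linalg.norm(P(321,192,.061)-P(321,462,.061)))
C=[P(*p,.06) for p in [(38,215),(475,45),(588,415),(190,557)]]; print(np.array(C).round(4),np.mean(C,0)); 
for i in range(4): print(np.linalg.norm(C[i]-C[i-1]))
a,b=P(250,425,.104),P(322,402,.104); d=b-a; print('index',a,b,np.degrees(np.arctan2(d[1],d[0])),np.linalg.norm(d))
a,b=P(258,443,.104),P(435,383,.104); d=b-a; print('lower edge',a,b,np.degrees(np.arctan2(d[1],d[0])),np.linalg.norm(d))
a=P(286,413,.104); print(a)
K=f['intrinsics'];o=f['obs'];Rt=Ro.from_rotvec(o['orientation']).as_matrix();H=f['hand_eye']
z=f['z_map']; ys,xs=np.mgrid[150:260,270:370]; zz=z[150:260,270:370]
c=np.stack([(xs-K[0,2])/K[0,0]*zz,(ys-K[1,2])/K[1,1]*zz,zz],-1).reshape(-1,3); w=(c@H[:3,:3].T+H[:3,3])@Rt.T+o['tcp_pos']
t=w[(w[:,2]>.097)&(w[:,2]<.11)]; print(len(t),t.mean(0)); (cx,cy),(s1,s2),an=cv2.minAreaRect((t[:,:2]*1000).astype(np.float32)); print('rect',cx,cy,s1,s2,an)
E
```

```text
ring c [ 0.6336817 -0.2610961] diam 0.06814393538299902 0.06781175472368137
[[ 0.5809 -0.2126]
 [ 0.6869 -0.2107]
 [ 0.6873 -0.3054]
 [ 0.5827 -0.3083]] [ 0.63443218 -0.25925766]
0.09568931062382635
0.10606059466318568
0.09466470917285066
0.10463753896350626
index [ 0.61423121 -0.2613124 ] [ 0.62984163 -0.26161919] -1.12588531172281 0.015613436036467402
lower edge [ 0.61442276 -0.26570271] [ 0.65281944 -0.26565552] 0.07040785070590783 0.03839670789529564
[ 0.62209966 -0.26136121]
1141 [ 0.63345488 -0.25865262  0.10356353]
rect 633.167724609375 -259.8911437988281 14.263984680175781 41.73534393310547 89.8027114868164
```

```bash
python3 - <<'E'
from h import *
plan([.6334,-.26,.30],np.radians(-90))
E
```

```text
t 42.35 tcp [ 0.6131 -0.2353  0.3747] xang -20.56 deg z [-0.012   0.002  -0.9999] F [-0.5  0.5  0.3] w 0.0450 j [-0.15  0.54  0.61  1.66 -0.34  1.07  0.2 ]
TURN total deg [ 0.53  0.52 69.44]  rows 9 each [0.0005 0.0005 0.0643]
SHIFT mm [ 24.7 -20.3  74.7]  rows 2 each [ 0.1027 -0.0846  0.3114]
(shift in present axes: rows 2 each [0.119  0.0657 0.3102] )
```

Emit:
{"api": "apply_moves", "payload": {"dp": [[0.119, 0.066, 0.15], [0.119, 0.066, 0.15], [0, 0, 0], [0, 0, 0], [0, 0, 0], [0, 0, 0], [0, 0, 0], [0, 0, 0], [0, 0, 0], [0, 0, 0], [0, 0, 0], [0, 0, 0]], "twist": [[0, 0, 0], [0, 0, 0], [0, 0, 0.065], [0, 0, 0.065], [0, 0, 0.065], [0, 0, 0.065], [0, 0, 0.065], [0, 0, 0.065], [0, 0, 0.065], [0, 0, 0.065], [0, 0, 0.04], [0, 0, 0]], "jaw": [120, 120, 120, 120, 120, 120, 120, 120, 120, 120, 120, 120]}}

```text
clock: 43.55
tcp_pos: [0.6226, -0.2495, 0.339]
orientation: [-2.196, 2.244, 0.039]
contact_force: [-0.0, -0.1, -0.3]
grip_width: 0.0452
```

```bash
python3 - <<'E'
from h import *
plan([.6334,-.26,.29],np.radians(-90)); grab('wrist','w28')
E
```

```text
t 43.55 tcp [ 0.6226 -0.2495  0.339 ] xang -91.25 deg z [-0.0167  0.0187 -0.9997] F [-0.  -0.1 -0.3] w 0.0452 j [-0.28  0.7   0.89  1.66 -0.61  1.1  -0.8 ]
TURN total deg [ 0.97  1.06 -1.24]  rows 1 each [ 0.0081  0.0088 -0.0103]
SHIFT mm [ 10.5 -10.8  49. ]  rows 2 each [ 0.0437 -0.045   0.2044]
(shift in present axes: rows 2 each [ 0.0464 -0.0494  0.2027] )
```

View pics/w28.png

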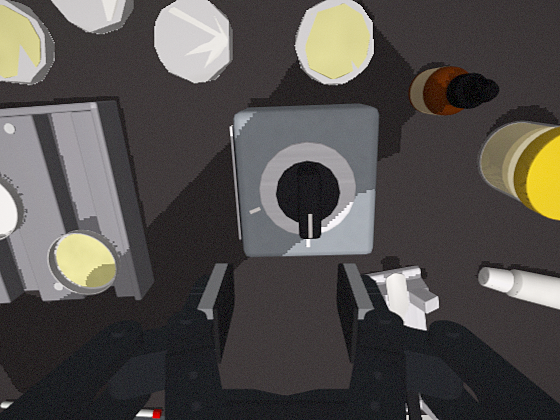

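```bash
python3 - <<'E'
from h import *
f=load('w28')
K=f['intrinsics'];o=f['obs'];Rt=Ro.from_rotvec(o['orientation']).as_matrix();H=f['hand_eye']
z=f['z_map']; ys,xs=np.mgrid[140:260,250:370]; zz=z[140:260,250:370]
c=np.stack([(xs-K[0,2])/K[0,0]*zz,(ys-K[1,2])/K[1,1]*zz,zz],-1).reshape(-1,3); w=(c@H[:3,:3].T+H[:3,3])@Rt.T+o['tcp_pos']
t=w[(w[:,2]>.099)&(w[:,2]<.11)]; print(len(t),t.mean(0)); print('rect',cv2.minAreaRect((t[:,:2]*1000).astype(np.float32)))
E
```

```text
1524 [ 0.63471076 -0.26041619  0.10397837]
rect ((633.401123046875, -260.4419860839844), (41.274356842041016, 13.844551086425781), 0.4752112030982971)
```

Emit:
{"api": "apply_moves", "payload": {"dp": [[0.046, -0.049, 0.12], [0.04, -0.045, 0.12], [0, 0, 0.1], [0, 0, 0]], "twist": [[0.008, 0.009, -0.01], [0, 0, 0], [0, 0, 0], [0, 0, 0]], "jaw": [120, 120, 120, 120]}}

```text
clock: 44.0
tcp_pos: [0.6328, -0.2585, 0.2969]
orientation: [-2.228, 2.211, 0.003]
contact_force: [0.4, -0.5, 0.3]
grip_width: 0.0451
```

```bash
python3 - <<'E'
from h import *
plan([.6334,-.26,.251],np.radians(-90))
E
```

```text
t 44.00 tcp [ 0.6328 -0.2585  0.2969] xang -89.56 deg z [ 8.0e-04  3.1e-03 -1.0e+00] F [ 0.4 -0.5  0.3] w 0.0451 j [-0.24  0.76  0.84  1.66 -0.65  1.02 -0.75]
TURN total deg [-0.05  0.18  0.44]  rows 1 each [-0.0004  0.0015  0.0036]
SHIFT mm [ 1.5 -0.6 45.9]  rows 2 each [ 0.0063 -0.0023  0.1912]
(shift in present axes: rows 2 each [ 0.0069 -0.0021  0.1912] )
```

Emit:
{"api": "apply_moves", "payload": {"dp": [[0.014, -0.005, 0.15], [0, 0, 0.13], [0, 0, 0.06], [0, 0, 0]], "twist": [[0, 0.001, 0.003], [0, 0, 0], [0, 0, 0], [0, 0, 0]], "jaw": [120, 120, 120, 120]}}

```text
clock: 44.4
tcp_pos: [0.633, -0.2601, 0.2525]
orientation: [-2.222, 2.22, 0.003]
contact_force: [0.1, 1.4, 0.1]
grip_width: 0.045
```

```bash
python3 - <<'E'
from h import *
plan([.6334,-.2602,.251],np.radians(-90))
E
```

```text
t 44.40 tcp [ 0.633  -0.2601  0.2525] xang -89.96 deg z [-9.e-04  2.e-03 -1.e+00] F [0.1 1.4 0.1] w 0.0450 j [-0.22  0.81  0.8   1.68 -0.69  0.96 -0.72]
TURN total deg [0.05 0.11 0.04]  rows 1 each [0.0004 0.001  0.0003]
SHIFT mm [ 0.1 -0.4  1.5]  rows 1 each [ 0.0005 -0.0035  0.0123]
(shift in present axes: rows 1 each [ 0.0005 -0.0035  0.0123] )
```

Emit:
{"api": "apply_moves", "payload": {"dp": [[0, 0, 0], [0, 0, 0], [0, 0, 0], [0, 0, 0], [0, 0, 0], [0, 0, 0], [0, 0, 0], [0, 0, 0], [0, 0, 0], [0, 0, 0], [0, 0, 0], [0, 0, 0], [0, 0, 0]], "twist": [[0, 0, 0], [0, 0, 0], [0, 0, 0], [0, 0, 0], [0, 0, 0.06], [0, 0, 0.06], [0, 0, 0.06], [0, 0, 0.06], [0, 0, 0.06], [0, 0, 0.06], [0, 0, 0.06], [0, 0, 0.06], [0, 0, 0]], "jaw": [255, 255, 255, 255, 255, 255, 255, 255, 255, 255, 255, 255, 255], "grip_force": 60}}

```text
clock: 45.7
tcp_pos: [0.6327, -0.2606, 0.2529]
orientation: [0.819, -3.032, 0.001]
contact_force: [-0.0, -0.2, -1.1]
grip_width: 0.0129
```

```bash
python3 - <<'E'
from h import *
o,_=st(); print(o['moment'])
plan([.6334,-.2602,.253],np.radians(-158.5))
E
```

```text
t 45.70 tcp [ 0.6327 -0.2606  0.2529] xang -149.76 deg z [-6.e-04 -1.e-03 -1.e+00] F [-0.  -0.2 -1.1] w 0.0129 j [-0.33  0.93  1.04  1.69 -0.9   1.07 -1.61]
[-0.10678168  0.09635712 -0.09878166]
t 45.70 tcp [ 0.6327 -0.2606  0.2529] xang -149.76 deg z [-6.e-04 -1.e-03 -1.e+00] F [-0.  -0.2 -1.1] w 0.0129 j [-0.33  0.93  1.04  1.69 -0.9   1.07 -1.61]
TURN total deg [-0.04 -0.06  8.74]  rows 2 each [-0.0002 -0.0002  0.0364]
SHIFT mm [-0.8  0.1 -0.1]  rows 1 each [-0.0065  0.0008 -0.0011]
(shift in present axes: rows 1 each [-0.0065 -0.0002 -0.0011] )
```

Turned 60°; finish to the stop, release, rise.

Emit:
{"api": "apply_moves", "payload": {"dp": [[0, 0, 0], [0, 0, 0], [0, 0, 0], [0, 0, 0], [0, 0, 0], [0, 0, 0], [0, 0, 0], [0, 0, -0.15], [0, 0, -0.3], [0, 0, -0.3], [0, 0, -0.3], [0, 0, 0]], "twist": [[0, 0, 0.04], [0, 0, 0.035], [0, 0, 0.01], [0, 0, 0], [0, 0, 0], [0, 0, 0], [0, 0, 0], [0, 0, 0], [0, 0, 0], [0, 0, 0], [0, 0, 0], [0, 0, 0]], "jaw": [255, 255, 255, 255, 120, 120, 120, 120, 120, 120, 120, 120]}}

```text
clock: 46.9
tcp_pos: [0.6326, -0.2613, 0.3898]
orientation: [-0.567, 3.088, -0.003]
contact_force: [0.2, -0.6, 1.1]
grip_width: 0.045
```

```bash
python3 - <<'E'
from h import *
st(); f=grab('wrist','w29'); grab('top','t9')
c=load('t9')['color'][140:270,180:420]; cv2.imwrite('pics/t9z.png',cv2.resize(c[:,:,::-1],None,fx=3.3,fy=3.3,interpolation=2))
K=f['intrinsics'];o=f['obs'];Rt=Ro.from_rotvec(o['orientation']).as_matrix();H=f['hand_eye']
zz=f['z_map']; ys,xs=np.mgrid[0:420,0:560]
c=np.stack([(xs-K[0,2])/K[0,0]*zz,(ys-K[1,2])/K[1,1]*zz,zz],-1).reshape(-1,3); w=(c@H[:3,:3].T+H[:3,3])@Rt.T+o['tcp_pos']
t=w[(w[:,2]>.099)&(w[:,2]<.11)&(np.hypot(w[:,0]-.6334,w[:,1]+.26)<.03)]; print(len(t),t.mean(0)); print('rect',cv2.minAreaRect((t[:,:2]*1000).astype(np.float32)))
E
```

```text
t 46.90 tcp [ 0.6326 -0.2613  0.3898] xang -159.19 deg z [ 0.0027 -0.0016 -1.    ] F [ 0.2 -0.6  1.1] w 0.0450 j [-0.39  0.82  1.2   1.6  -0.8   1.28 -1.84]
982 [ 0.63311044 -0.26195538  0.10393885]
rect ((632.7731323242188, -260.6006774902344), (13.600944519042969, 42.25882339477539), 21.226430892944336)
```

View pics/w29.png

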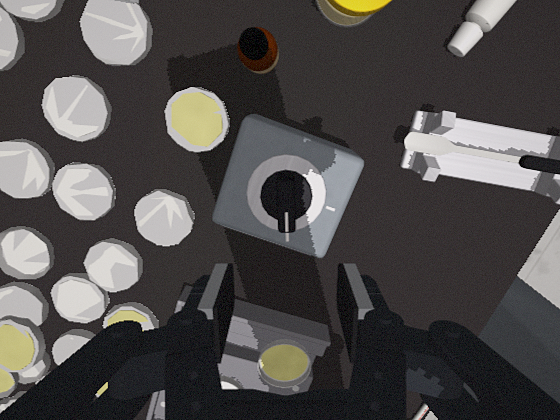

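View pics/t9z.png

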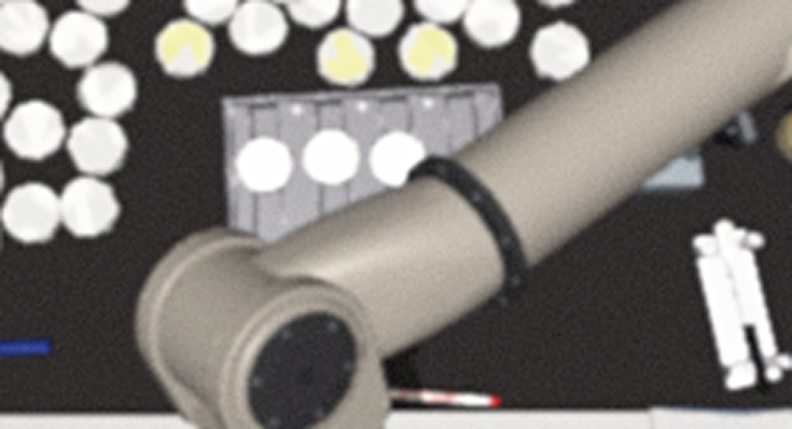

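```bash
python3 - <<'E'
from h import *
f=load('w29')
c=f['color'][90:210,390:560]; cv2.imwrite('pics/z7.png',cv2.resize(c[:,:,::-1],None,fx=4.5,fy=4.5,interpolation=2))
t=cast(f,405,143,.028); print(t, cast(f,522,163,.036))
plan([.56,-.02,.42],np.radians(-90))
E
```

```text
[ 0.54439046 -0.3348293   0.028     ] [ 0.43983466 -0.35647107  0.036     ]
t 47.00 tcp [ 0.6322 -0.2601  0.3852] xang -159.17 deg z [-0.002   0.0018 -1.    ] F [-0.5  0.5 -0.8] w 0.0450 j [-0.39  0.83  1.2   1.6  -0.8   1.28 -1.84]
TURN total deg [ 1.600e-01  2.000e-02 -6.917e+01]  rows 9 each [ 0.0002  0.     -0.064 ]
SHIFT mm [-240.1   72.2  -34.8]  rows 6 each [-0.3334  0.1003 -0.0483]
(shift in present axes: rows 6 each [-0.0247  0.3474 -0.0475] )
```

View pics/z7.png

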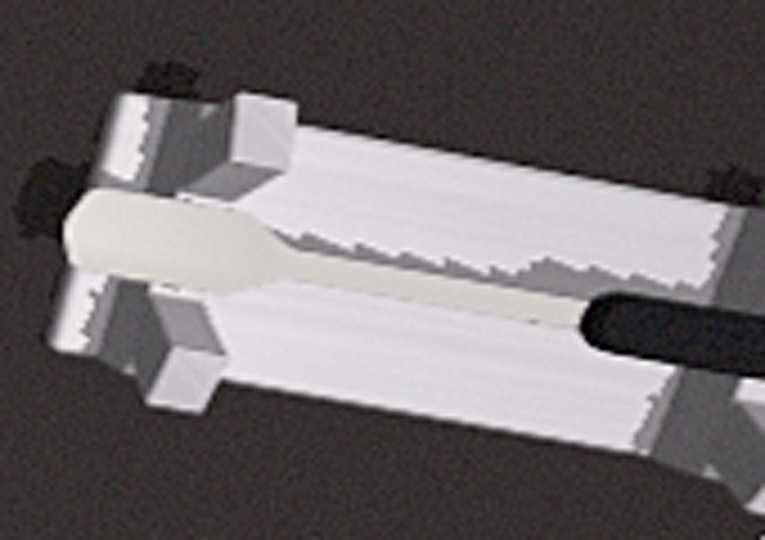

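Emit:
{"api": "apply_moves", "payload": {"dp": [[-0.02, 0.34, -0.06], [-0.02, 0.34, -0.06], [-0.02, 0.34, -0.06], [-0.02, 0.34, -0.06], [-0.02, 0.34, -0.06], [-0.02, 0.34, 0], [0, 0.25, 0], [0, 0, 0], [0, 0, 0]], "twist": [[0, 0, 0], [0, 0, 0], [0, 0, 0], [0, 0, 0], [0, 0, 0], [0, 0, 0], [0, 0, 0], [0, 0, 0], [0, 0, 0]], "jaw": [120, 120, 120, 120, 120, 120, 120, 120, 120]}}

```text
clock: 47.9
tcp_pos: [0.5422, 0.0125, 0.4161]
orientation: [0.563, -3.075, -0.01]
contact_force: [-0.7, 0.3, -0.5]
grip_width: 0.0458
```

```bash
python3 - <<'E'
from h import *
st(); f=grab('wrist','w30')
E
```

```text
t 47.90 tcp [0.5422 0.0125 0.4161] xang -159.25 deg z [-0.0161  0.0038 -0.9999] F [-0.7  0.3 -0.5] w 0.0458 j [-1.08  0.65  1.41  1.91 -0.69  1.23 -2.21]
```

View pics/w30.png

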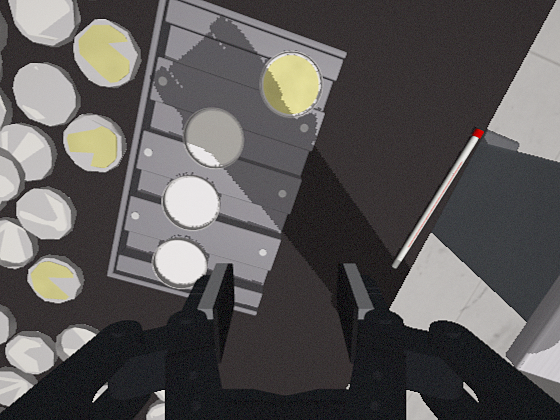

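```bash
python3 - <<'E'
from h import *
f=load('w30')
K=f['intrinsics'];o=f['obs'];Rt=Ro.from_rotvec(o['orientation']).as_matrix();H=f['hand_eye']
zz=f['z_map']; ys,xs=np.mgrid[0:420,0:560]
c=np.stack([(xs-K[0,2])/K[0,0]*zz,(ys-K[1,2])/K[1,1]*zz,zz],-1).reshape(-1,3); w=(c@H[:3,:3].T+H[:3,3])@Rt.T+o['tcp_pos']
for u,v in [(292,83),(214,138),(191,202),(180,263)]:
    p=cast(f,u,v,.036); r_=np.hypot(w[:,0]-p[0],w[:,1]-p[1])
    m=(r_<.022); A=np.c_[w[m][:,:2]-p[:2],np.ones(m.sum())]; s=np.linalg.lstsq(A,w[m][:,2],rcond=None)[0]
    k=(r_<.034)&(w[:,2]>.0335)&(w[:,2]<.042)
    print((u,v),'board',(RB.T@(p[:2]-MB)*1e3).round(1),'centre z %.4f'%s[2],'slope deg',np.degrees(s[:2]).round(2),'rim n',k.sum(),'rim z %.4f'%np.median(w[k][:,2]), 'col',f['color'][v,u])
c=f['color'][60:300,100:360]; cv2.imwrite('pics/z8.png',cv2.resize(c[:,:,::-1],None,fx=2.5,fy=2.5,interpolation=2))
E
```

```text
(292, 83) board [ -46.6 -104.4] centre z 0.1133 slope deg [309.46 419.33] rim n 257 rim z 0.0363 col [221 213 149]
(214, 138) board [  8.9 -34. ] centre z 0.0290 slope deg [ 0.15 -0.02] rim n 239 rim z 0.0363 col [166 163 157]
(191, 202) board [15.  35.3] centre z 0.0290 slope deg [ 0.24 -0.13] rim n 243 rim z 0.0360 col [232 230 230]
(180, 263) board [ 10.4 105.7] centre z 0.0290 slope deg [0.24 0.26] rim n 237 rim z 0.0357 col [233 230 230]
```

View pics/z8.png

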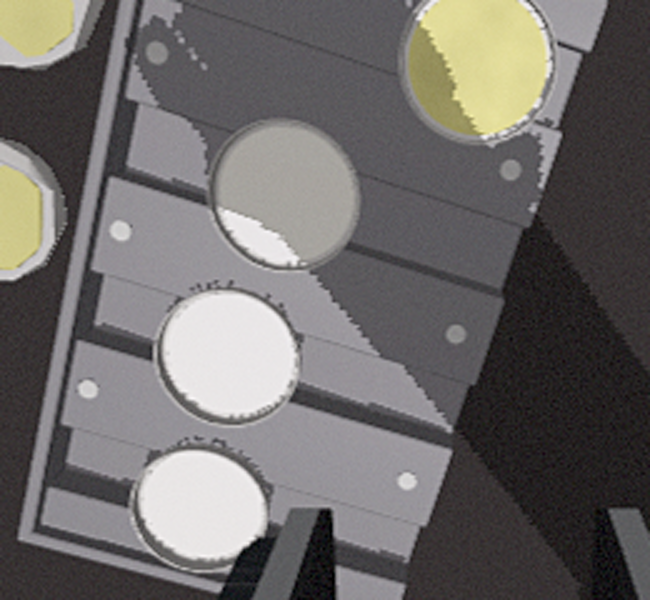

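```bash
python3 - <<'E'
from h import *
st(); print(r.hand_in())
E
```

```text
t 47.95 tcp [0.5423 0.0124 0.416 ] xang -159.27 deg z [-0.0164  0.004  -0.9999] F [-0.6  0.1 -0.4] w 0.0451 j [-1.08  0.65  1.41  1.91 -0.69  1.23 -2.21]
the job is handed in; nothing more can be done
None
```

The job is done and handed in at about 48 s. All four lids were present. I placed them on the board and turned the three plain-top ones over with the spatula, one per slot. lid_2 was only moved. I then laid the spatula in its rest and turned the blower knob last.

**Lids:** The three turned lids lie at board x of about +9 to +15 mm, over the slots at y = −35, +35 and +105 mm. The last wrist view shows their white liners up, rims 36 mm above the worktop and slope under 0.3°. lid_2 is at board (−47, −104) mm with its yellow liner up and rim at 36 mm. Its slope fit came out as nonsense, probably from pixels without a depth reading, so its flatness rests on the rim height and the picture.

**Spatula:** Right after release it was level, with the blade's top at 28 mm and the handle's top at 36–37 mm. It was centred within about 2 mm and aligned with the rest. A later, more oblique view put the tip about 4 mm off that reading but still showed it inside the notch. I took the difference for viewing error.

**Knob:** The bar measured −69° after the turn (about 0° before), against the end stop at 68.75°. The robot was clear of everything at hand-in. I saw no bystander moved in the views I took.

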